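# Set out the shelf for relabelling the spice bottles

## Robot

A 7-joint arm with a two-finger parallel gripper is mounted at the origin on the work surface. World frame = base frame: x ahead of the robot, y to its left, z up, the work surface at z = 0. Lengths are in m, angles in rad, forces in N, time in s.
With the tool pointing down it reaches from about 0.425 to 0.925 m from the base axis. Payload 6.8 kg.
Tool frame: the origin (TCP) lies at the very end of the fingers, on their centre line; the grasp point (between the pads) lies 19 mm behind it; z points along the fingers, y is the line along which they close (so a half turn about z gives the same grasp; the last joint's range is limited). The gripper opens to 85 mm and grips with 20 to 120 N. Pads are 22 mm wide; open, the fingers measure 114 mm over their backs; the gripper's body (76 mm by 85 mm) begins 54 mm behind the grasp point. The pads swing forward as they close: fully open they stand 13 mm farther back than shut.
Start: joints at [1.137, 0.477, 0.022, 1.555, -0.011, 1.109, -0.083], TCP at [0.216, -0.64, 0.231] pointing down, gripper open.
Joint ranges: [-2.96, 2.96], [-0.34, 2.1], [-1.41, 1.46], [0.24, 2.44], [-1.37, 4.51], [0.17, 1.92], [-2.96, 2.96]. Speed limits (rad/s): [2.39, 2.39, 3.14, 3.14, 3.14, 3.14, 3.14].

## Interface

Orientations are given as a unit quaternion [w, x, y, z].
In Python, from station import * gives the robot as it stands.
- The arm moves only by the tool jog_arm, never from a script. Its argument "moves" is one flat list of numbers, 7 for each row, row after row: the shift along the tool's x, y, z normalised to -1 to 1, where 1 is 20 mm, then the turn, a rotation vector about the tool's x, y, z normalised to -1 to 1, where 1 is 4 degrees, then the opening, from 0 (shut) to 1 (fully open). In form: [x, y, z, rx, ry, rz, claw, x, y, z, rx, ry, rz, claw, ...]. A call has exactly 8 rows; each row shifts and turns the commanded pose from where the row before left it, along the tool's axes as they then stand; what a row does not reach is not made up. A row lasts 1/12 s, in which the tool goes at most 41.7 mm and 7.16 degrees, less where a joint would pass 70% of its speed; a pose out of reach is approached as far as the arm can. A call with a number of a shift or a turn outside -1 to 1 is refused whole. A call with a gripper value outside its range is refused whole. The fingers move at their own pace and stop on an object; "grip_force" is the grip in N (left out, the last holds). Time passes only in rows, so rows that do not move let the fingers close, or fill a call up. It gives the time, the measured TCP pose, the force, the opening and the grip force at its end, in the units of the state.
- get_obs(): the state, without advancing time (a new reading comes with each control period).
- read_camera(name): name is "side" or "top"; returns a dict with "color" (480x640x3 uint8, blue, green, red), "fx", "fy", "cx", "cy" (pixels), "k1" (the pictures are not rectified: a ray, as slopes to the right and down, at radius r is drawn at 1 + k1 r^2 times it, then the intrinsics apply), "rvec" (rotation vector, rad) and "tvec" (3), from world to camera coordinates, as OpenCV has them. Camera axes: x right, y down, z forward; pixel columns grow to the right and rows downward; lengths in m; the calibration is good to about 2 mm. A picture is of the moment at which its call begins. There is no depth.
- hand_in(): hands the job in; it is judged then, once.
The state is a dict: "t": time; "q": joint angles; "joint_vel": joint speeds; "joint_torque": joint torques, N m; "eef_pos": TCP position; "tool_rot": TCP orientation; "contact_force": force on the tool from outside, world axes, zero at the start; "torque": the same for the moment, N m; "gripper_width": opening from 0.0 (shut) to 1.0 (fully open); "grasp_force": force on a finger pad.
Only numpy, scipy, OpenCV 4.12 (cv2) and the standard library are available. Lean on these libraries where they do the work, as an engineer would, in place of code of your own. Each camera call takes 0.05 s, during which the arm holds its last target. There are 200 camera calls.

## Task

Get the shelf ready for relabelling the spice bottles: slide every roll of label paper up off its post and lay the rolls flat, side by side, in the shallow wooden tray. Unfold the kickstand on the back of the spice chart all the way, and then stand the chart up on the cork mat, leaning back on its kickstand with its lower edge and the kickstand's foot all on the cork. Leave the bottles, the garlic keeper and the bowl where they are.

Things in the scene. Friction and masses are not known exactly. Their poses are not given: they have to be found in the camera images.
- chart: Framed spice chart, wooden panel 180 (x) x 140 (y) x 16 (z) mm, 0.32 kg. At the start it lies face down, folded kickstand up, its top edge with the handle away from the robot. Origin: middle of its face; z out of its back, x to its top edge. Lower edge: x = -90. Standing, it leans back 21 degrees past upright on its lower back edge and the kickstand's foot, 100 mm apart.
- chart_tab (a point): Middle of the handle: a crossbar with round ends, 16 mm thick and 40 mm long (y), on an 18 mm wide neck at the middle of the chart's top edge (chart frame x 114, y 0, z 8 mm). Pinched by its two ends, it lets the chart turn freely about y between the fingers. Its axes are the chart's.
- chart_left (a point): One end of the chart's lower back edge (chart frame x -90, y 70, z 16 mm).
- chart_right (a point): The other end of the chart's lower back edge (chart frame x -90, y -70, z 16 mm).
- kick_hinge (a point): Middle of the kickstand's hinge axis (chart frame x 45, y 0, z 24 mm); the axis is the chart's y.
- kick_foot (a point): Middle of the kickstand's rubber foot, a bar 16 mm thick, 34 mm wide, 125 mm from the hinge. The leg is a dark wooden bar 30 mm wide (y), 14 mm thick; folded, it lies 1 mm above the chart's back and points from the hinge to the lower edge.
- kickstand (a joint): Angle of the kickstand: 0 folded flat on the back, 0.76 rad (its stop) fully unfolded. The free end swings up away from the back. A stiff hinge (0.05 N m): the leg stays where it is left.
- mat: Square cork mat, 240 x 240 mm, 6 mm thick, fixed. Origin: centre of its underside; x, y along its edges.
- stand: Wooden stand, fixed: base 90 (x) x 250 (y) x 14 mm with three upright round posts 18 mm thick rising 55 mm above the base, in a row along y at -85, 0 and 85 mm. Origin: centre of its underside.
- tray: Shallow dark wooden tray, fixed, outside 110 (x) x 270 (y) x 16 mm, walls and floor 5 mm. Origin: centre of its underside. Empty at the start.
- roll_a: Roll of label paper, a ring 64 mm in outer diameter, 38 mm high, hole 34 mm, 0.11 kg. Origin: its centre; z along its axis. At the start it sits flat on the base of the stand around one of the posts. May be absent (None).
- roll_b: Roll of label paper, a ring 64 mm in outer diameter, 38 mm high, hole 34 mm, 0.11 kg. Origin: its centre; z along its axis. At the start it sits flat on the base of the stand around one of the posts. May be absent (None).
- roll_c: Roll of label paper, a ring 64 mm in outer diameter, 38 mm high, hole 34 mm, 0.11 kg. Origin: its centre; z along its axis. At the start it sits flat on the base of the stand around one of the posts. May be absent (None).
- bottle_1: Brown glass bottle with a black flip cap, 54 mm in diameter, 130 mm tall. Origin: centre of its underside. A bystander.
- bottle_2: Brown glass bottle with a black flip cap, 54 mm in diameter, 130 mm tall. Origin: centre of its underside. A bystander.
- bottle_3: Brown glass bottle with a black flip cap, 54 mm in diameter, 130 mm tall. Origin: centre of its underside. A bystander.
- bottle_4: Brown glass bottle with a black flip cap, 54 mm in diameter, 130 mm tall. Origin: centre of its underside. A bystander.
- garlic_keeper: Ceramic garlic keeper with a lid, 112 mm in diameter, 126 mm tall. Origin: centre of its underside. A bystander.
- salt_bowl: Small blue bowl, 100 mm in diameter, 45 mm tall. Origin: centre of its underside. A bystander.
Not all that is in view belongs to the job. Leave any turquoise look-alike of the roll_c alone. Leave any orange look-alike of the roll_a alone.

How it is judged:
On the way, in this order (a step that is already met when the one before it is completed fails the run):
1. the kickstand is fully unfolded (value of joint kickstand above 0.65 rad), for 0.2 s.
2. the chart stands on the cork mat, leaning on its kickstand (angle between chart's own x axis and vertical between 0.2 and 0.5 rad and height (world z) of each of chart_left, chart_right below 0.022 m and height (world z) of kick_foot below 0.024 m and value of joint kickstand above 0.65 rad and x of chart_left in the frame of mat between -0.12 and 0.12 m and y of chart_left in the frame of mat between -0.12 and 0.12 m and x of chart_right in the frame of mat between -0.12 and 0.12 m and y of chart_right in the frame of mat between -0.12 and 0.12 m and x of kick_foot in the frame of mat between -0.12 and 0.12 m and y of kick_foot in the frame of mat between -0.12 and 0.12 m), for 0.5 s.
At the end, for the whole second after the job is handed in: The chart stands on the cork mat (its x axis 0.2 to 0.5 rad from vertical, lower edge and foot down and all within the mat's 240 mm square), the kickstand open beyond 0.65 rad, chart at rest; every roll present lies flat (within 0.15 rad) on the floor of the tray, in one layer, at rest (all of step 2 and linear speed of each of chart, roll_a, roll_b, roll_c below 0.02 m/s and angular speed of chart below 0.1 rad/s and x of roll_a in the frame of tray between -0.03 and 0.03 m and y of roll_a in the frame of tray between -0.11 and 0.11 m and z of each of roll_a, roll_b, roll_c in the frame of tray below 0.031 m and (angle between roll_a's own z axis and vertical below 0.15 rad or angle between roll_a's own z axis and vertical above 2.99 rad) and x of roll_b in the frame of tray between -0.03 and 0.03 m and y of roll_b in the frame of tray between -0.11 and 0.11 m and (angle between roll_b's own z axis and vertical below 0.15 rad or angle between roll_b's own z axis and vertical above 2.99 rad) and x of roll_c in the frame of tray between -0.03 and 0.03 m and y of roll_c in the frame of tray between -0.11 and 0.11 m and (angle between roll_c's own z axis and vertical below 0.15 rad or angle between roll_c's own z axis and vertical above 2.99 rad)); the robot touches nothing.
It fails at once if a bottle, the garlic keeper or the bowl is knocked over or shifted by more than 30 mm (distance of any of bottle_1, bottle_2, bottle_3, bottle_4, garlic_keeper, salt_bowl from where it was at the start of the episode above 0.03 m or angle between any of bottle_1, bottle_2, bottle_3, bottle_4, garlic_keeper, salt_bowl's own z axis and vertical above 0.5 rad).
Of roll_a, roll_b, roll_c only 2 to 3 are there at a start; the rules pass over those that are not, and their reading is None.
At some moment in a run one of chart, roll_a, roll_b, roll_c may be knocked a few centimetres aside while the robot is not near it.
Once in a run the grip may slacken for a moment while it holds something.
It also fails if it takes over 210 s, if anything falls off the work surface, if the arm or the gripper's body presses on something with over 40 N, if the wrist force passes 120 N, or if a joint passes its speed limit or range.

## Working session

There is one attempt and no reset: what is moved stays moved. The work goes in short steps, Python scripts to look and compute and a tool call to move; the robot and the scene stay as the last step left them, time stands still between calls to the robot, and variables do not carry over. Pictures are saved under pics/ and viewed, at most 14 in all, crops included, and the job is handed in when it is done.

Besides the shell and the picture viewer there is one more tool, called after "Emit:" as a command line: name --argument value ..., lists and objects as JSON in quotes. jog_arm: Moves the arm, as the interface text tells. Scaled input: -1 to 1 covers 20 mm each way for a shift and 4 degrees each way for a turn. Its arguments: {"type":"object","properties":{"moves":{"type":"array"},"grip_force":{"type":"number"}},"required":["moves"]}

```bash
ls; mkdir -p pics
python3 - <<'E'
from station import *
import cv2,numpy as np
for n in("top","side"):
    r=read_camera(n);cv2.imwrite(f"pics/{n}0.png",r["color"]);print({k:v for k,v in r.items() if k!="color"})
o=get_obs();print(o)
E
```

```text
pics
{'fx': 524.3949926646728, 'fy': 524.3949926646728, 'cx': 310.8886436135707, 'cy': 237.1642515307527, 'k1': -0.0841267265833443, 'rvec': array([ 2.08896647, -2.12506852,  0.24000713]), 'tvec': array([0.04462809, 0.5416462 , 1.1616558 ])}
{'fx': 514.385735467446, 'fy': 514.385735467446, 'cx': 319.274025197862, 'cy': 232.92509614851934, 'k1': 0.027204309045523872, 'rvec': array([ 0.63498371, -2.75362968,  1.01269245]), 'tvec': array([0.52144188, 0.2072519 , 1.0788504 ])}
{'t': 0.1, 'q': array([ 1.13688196,  0.47773294,  0.02231904,  1.55636454, -0.01152839,
        1.10928051, -0.083066  ]), 'joint_vel': array([-0.00033521, -0.00258848,  0.00101513, -0.00433921, -0.00024079,
       -0.00030398,  0.00092642]), 'joint_torque': array([ 4.37809809e-03, -5.97755313e+01,  1.61396038e+00, -2.81953132e+01,
        1.29218650e-02,  5.01277100e-03, -1.73568236e-05]), 'eef_pos': array([ 0.21589319, -0.63897552,  0.23040702]), 'tool_rot': array([-8.10153796e-04,  9.86754560e-01,  1.62218222e-01, -1.76195544e-04]), 'contact_force': array([ 0.11313726, -0.31723208,  0.27384712]), 'torque': array([-0.02268356, -0.0414492 , -0.01178713]), 'grasp_force': 0.0, 'gripper_width': 0.9992734703705494}
```

View pics/top0.png

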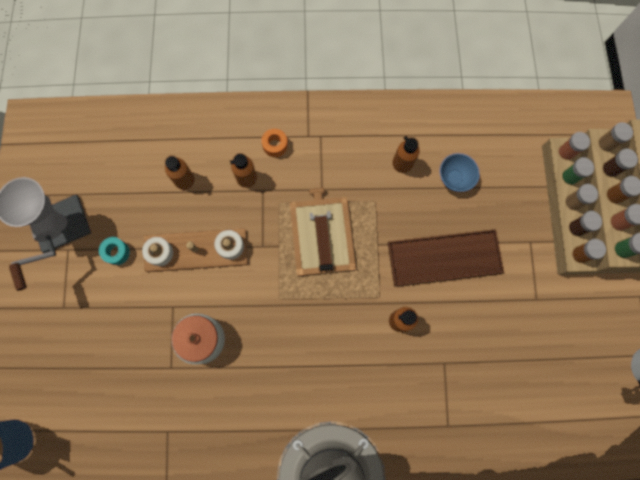

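View pics/side0.png

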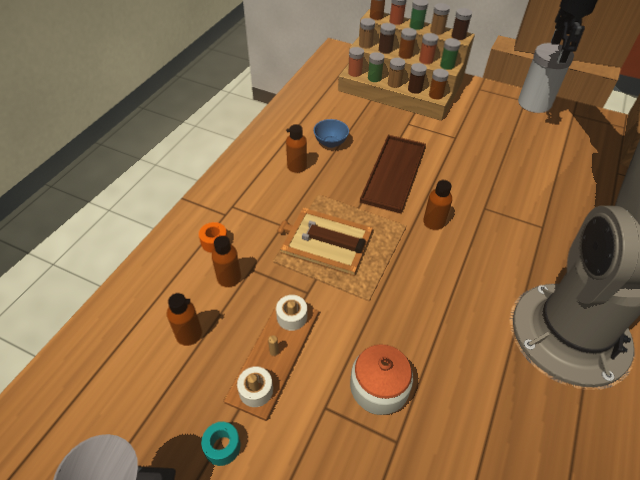

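The top view shows the chart at (322,237), face down on the mat, with its handle at (317,193). There are white rolls on posts at (157,251) and (229,245), and an empty post at (190,246). The tray is at (446,258). The turquoise ring at (113,251) and the orange ring at (275,142) are the look-alikes and stay put, so the third roll is absent.

```bash
cat > h.py <<'E'
from station import *
import cv2,numpy as np
from scipy.spatial.transform import Rotation as R
def cam(n,save=None):
    r=read_camera(n)
    if save: cv2.imwrite(f"pics/{save}.png",r["color"])
    r["R"]=cv2.Rodrigues(r["rvec"])[0]; r["K"]=np.array([[r["fx"],0,r["cx"]],[0,r["fy"],r["cy"]],[0,0,1]]); r["d"]=np.array([r["k1"],0,0,0,0.])
    return r
def ray(r,p):
    u=cv2.undistortPoints(np.float64([[p]]),r["K"],r["d"])[0,0]
    return -r["R"].T@r["tvec"], r["R"].T@np.array([u[0],u[1],1])
def onz(r,p,z):
    c,d=ray(r,p); return c+d*(z-c[2])/d[2]
def proj(r,P): return cv2.projectPoints(np.float64(P).reshape(-1,1,3),r["rvec"],r["tvec"],r["K"],r["d"])[0][:,0]
def two(r1,p1,r2,p2):
    c1,d1=ray(r1,p1);c2,d2=ray(r2,p2)
    s=np.linalg.lstsq(np.c_[d1,-d2],c2-c1,rcond=None)[0]
    a,b=c1+s[0]*d1,c2+s[1]*d2; return (a+b)/2,np.linalg.norm(a-b)
def blobs(m,a=60):
    m=cv2.morphologyEx(m.astype(np.uint8)*255,cv2.MORPH_OPEN,np.ones((3,3)))
    return [c for c in cv2.findContours(m,cv2.RETR_EXTERNAL,cv2.CHAIN_APPROX_NONE)[0] if cv2.contourArea(c)>a]
def box(c): 
    b=cv2.minAreaRect(c); return cv2.boxPoints(b)
def q2r(q): return R.from_quat(np.r_[q[1:],q[0]])
def step(pos,yaw_rot=None):
    "offset from current TCP to world pos / Rotation in tool axes, in move units (20 mm, 4 deg)"
    o=get_obs();T=q2r(o["tool_rot"])
    s=T.inv().apply(np.array(pos)-o["eef_pos"])/.02
    w=np.zeros(3) if yaw_rot is None else np.degrees((T.inv()*yaw_rot).as_rotvec())/4
    return s.round(2),w.round(2)
E
cat > m.py <<'E'
from h import *
t,s=cam("top"),cam("side")
for r,n in((t,"top"),(s,"side")):
    hsv=cv2.cvtColor(r["color"],cv2.COLOR_BGR2HSV);H,S,V=cv2.split(hsv)
    W=(S<60)&(V>140); 
    for c in blobs(W,150):
        x,y,w,h=cv2.boundingRect(c)
        if w<60 and 100<y and h<60 : 
            e=cv2.fitEllipse(c);print(n,"white",(x,y,w,h),np.round(e[0],1),onz(r,e[0],.04).round(3))
    print(n,"px hsv tray",hsv[258,446] if n=="top" else hsv[175,395],"base",hsv[262,200],"mat",hsv[285,360])
t4=cv2.resize(t["color"][170:310,270:390],None,fx=5,fy=5,interpolation=cv2.INTER_CUBIC)[:600];cv2.imwrite("pics/chart.png",t4[:, :600])
s4=np.hstack([cv2.resize(t["color"][215:285,135:255],None,fx=3.3,fy=3.3),cv2.resize(s["color"][280:420,225:325],(285,400))[:231]]);
cv2.imwrite("pics/rolls.png",cv2.resize(t["color"][215:285,135:255],None,fx=6,fy=6,interpolation=cv2.INTER_CUBIC))
E
python3 m.py
```

```text
top white (589, 240, 15, 17) [596.2 247.8] [ 0.509 -0.657  0.04 ]
top white (142, 237, 27, 27) [155.3 250. ] [0.522 0.405 0.04 ]
top white (215, 230, 27, 27) [227.9 243.2] [0.535 0.232 0.04 ]
top white (585, 212, 16, 16) [592.4 219.7] [ 0.579 -0.657  0.04 ]
top white (581, 185, 16, 15) [588.5 192.3] [ 0.65  -0.657  0.04 ]
top white (13, 185, 31, 42) [ 28.4 205.6] [0.638 0.729 0.04 ]
top white (625, 178, 15, 15) [632.6 184.5] [ 0.669 -0.778  0.04 ]
top white (577, 159, 16, 15) [584.6 165.8] [ 0.719 -0.657  0.04 ]
top white (621, 150, 15, 15) [628.1 157.1] [ 0.743 -0.778  0.04 ]
top white (574, 132, 14, 16) [580.5 139.4] [ 0.791 -0.656  0.04 ]
top px hsv tray [ 11 152  82] base [ 15 135 157] mat [ 17 109 161]
side white (92, 435, 45, 45) [114.4 457.8] [0.664 0.613 0.04 ]
side white (352, 368, 56, 39) [444.6 250.9] [ 0.294 -0.06   0.04 ]
side white (238, 367, 34, 39) [253.7 384.6] [0.52  0.402 0.04 ]
side white (277, 295, 30, 35) [290.4 310.8] [0.533 0.233 0.04 ]
side px hsv tray [ 10 174  79] base [ 15 162 197] mat [ 15 157 174]
```

View pics/chart.png

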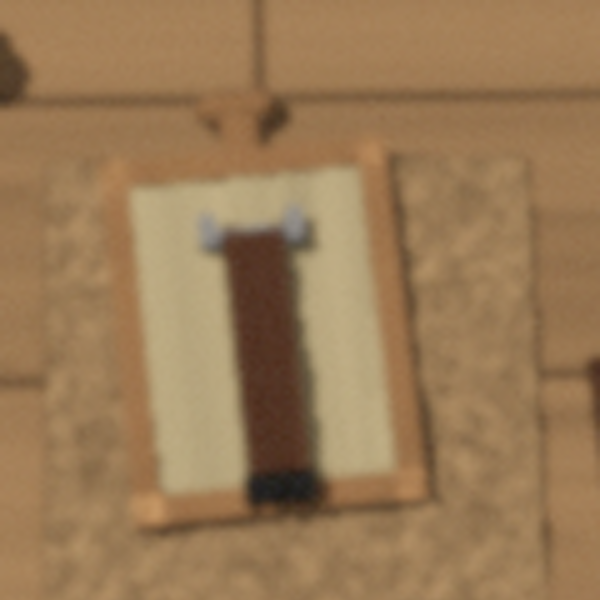

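View pics/rolls.png

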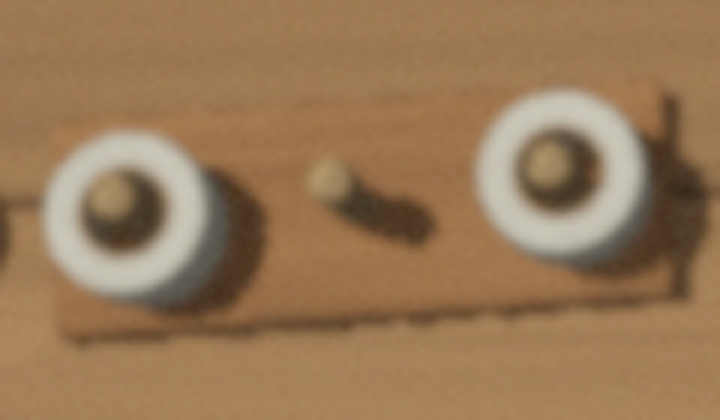

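Chart crop (5x, origin (270,170)): back corners at TL(292.4,202.4), TR(347,199), BR(356,268) and BL(297.5,274). The handle is at (318,191.6) and the black foot at (326.6,267.4). Roll crop: two white paper rolls on posts, with the middle post empty.

```bash
cat > m2.py <<'E'
from h import *
t,s=cam("top"),cam("side")
print("cams",(-t["R"].T@t["tvec"]).round(3),(-s["R"].T@s["tvec"]).round(3))
for n,p,z in(("TL",(292.4,202.4),.022),("TR",(347,199),.022),("BR",(356,268.5),.022),("BL",(297.5,274),.022),("tab",(318.2,191.6),.022),("hingeL",(311.5,216.5),.03),("hingeR",(329.3,214.5),.03),("foot",(326.6,267.4),.037)): print(n,onz(t,p,z).round(4))
# rolls: white annulus outer top circle via ellipse of mask
for r,n in((t,"top"),(s,"side")):
    H,S,V=cv2.split(cv2.cvtColor(r["color"],cv2.COLOR_BGR2HSV))
    # cream paper on chart back, tray dark
    roi=np.zeros_like(H,bool)
    if n=="top": roi[220:295,375:515]=1
    else: roi[120:220,350:435]=1
    for c in blobs((V<125)&roi,800):
        b=box(c);print(n,"tray",cv2.contourArea(c),[onz(r,p,.016).round(3).tolist() for p in b])
    roi[:]=0
    if n=="top": roi[180:285,280:370]=1
    else: roi[200:280,280:380]=1
    for c in blobs((V<75)&roi,20):
        print(n,"dark",cv2.boundingRect(c),cv2.minAreaRect(c))
    for c in blobs((S<75)&(V>150)&(roi==0),150):
        (x,y),_,_=e=cv2.fitEllipse(c)
        if (n=="top" and 130<x<250 and 220<y<280) or(n=="side" and 220<x<310 and 290<y<410):
            print(n,"roll",np.round(e,1) if 0 else [np.round(k,1) for k in e],onz(r,(x,y),.052).round(4))
for n,p in(("TL",(278,201)),("TR",(377,200.5)),("BR",(379.5,299)),("BL",(278,298))): print("mat",n,onz(t,p,.006).round(3))
for n,p in(("p1",(154,248)),("p2",(190,245.3)),("p3",(226,243))): print("post",n,onz(t,p,.069).round(3))
E
python3 m2.py
```

```text
cams [0.275 0.045 1.252] [0.249 0.717 0.95 ]
TL [0.6386 0.0786 0.022 ]
TR [ 0.6451 -0.055   0.022 ]
BR [ 0.4728 -0.0708  0.022 ]
BL [0.462  0.0683 0.022 ]
tab [0.6652 0.0151 0.022 ]
hingeL [0.6001 0.0327 0.03  ]
hingeR [ 0.6044 -0.0103  0.03  ]
foot [ 4.742e-01 -4.000e-04  3.700e-02]
top tray 5012.5 [[0.539, -0.148, 0.016], [0.568, -0.426, 0.016], [0.452, -0.428, 0.016], [0.426, -0.156, 0.016]]
top dark (320, 263, 14, 9) ((326.5, 267.0), (8.0, 13.0), 90.0)
top roll [array([155.1, 249.9]), array([25.4, 27.4]), np.float64(45.3)] [0.5196 0.4016 0.052 ]
top roll [array([227.6, 243. ]), array([25.9, 27.4]), np.float64(49.6)] [0.5333 0.2307 0.052 ]
side tray 3046.0 [[0.535, -0.134, 0.016], [0.581, -0.435, 0.016], [0.451, -0.425, 0.016], [0.422, -0.134, 0.016]]
side dark (309, 235, 56, 18) ((336.1724853515625, 243.59381103515625), (55.54255676269531, 13.437071800231934), 4.573921203613281)
side dark (361, 200, 19, 7) ((370.01153564453125, 202.95770263671875), (18.94445037841797, 3.0697028636932373), 15.255120277404785)
side roll [array([253.6, 384.2]), array([31.3, 38.3]), np.float64(34.3)] [0.5173 0.4057 0.052 ]
side roll [array([290.2, 310.1]), array([27.9, 34.5]), np.float64(34.2)] [0.5306 0.2377 0.052 ]
mat TL [0.648 0.115 0.006]
mat TR [ 0.645 -0.131  0.006]
mat BR [ 0.401 -0.126  0.006]
mat BL [0.408 0.116 0.006]
post p1 [0.521 0.399 0.069]
post p2 [0.526 0.315 0.069]
post p3 [0.53  0.232 0.069]
```

Emit:
jog_arm --moves '[1,-1,-0.4,0,0,0.58,1,1,-1,-0.4,0,0,0.58,1,1,-1,-0.4,0,0,0.58,1,1,-1,-0.4,0,0,0.58,1,1,-1,-0.4,0,0,0.58,1,1,-1,-0.4,0,0,0.58,1,1,-1,-0.4,0,0,0.58,1,1,-1,-0.4,0,0,0.58,1]' --grip_force 40

```text
t: 0.97
eef_pos: [0.344, -0.4525, 0.2959]
tool_rot: [0.0, 1.0, -0.0, 0.0]
contact_force: [-0.0, -0.4, -0.4]
gripper_width: 0.999
grasp_force: 0.0
```

Emit:
jog_arm --moves '[1,-1,0,0,0,0,1,1,-1,0,0,0,0,1,1,-1,0,0,0,0,1,0.5,-1,0,0,0,0,1,0,-1,0,0,0,0,1,0,-1,0,0,0,0,1,0,-1,0,0,0,0,1,0,-1,0,0,0,0,1]'

```text
t: 1.63
eef_pos: [0.4131, -0.2926, 0.2953]
tool_rot: [0.0, 1.0, 0.001, 0.0]
contact_force: [0.5, -0.3, 0.6]
gripper_width: 1.0
grasp_force: 0.0
```

Emit:
jog_arm --moves '[0,-1,0,0,0,0,1,0,-1,0,0,0,0,1,0,-1,0,0,0,0,1,0,-1,0,0,0,0,1,0,-1,0,0,0,0,1,0,-1,0,0,0,0,1,0,-1,0,0,0,0,1,0,-1,0,0,0,0,1]'

```text
t: 2.3
eef_pos: [0.4127, -0.1326, 0.2955]
tool_rot: [0.0, 1.0, 0.001, 0.0]
contact_force: [0.3, 0.4, -0.6]
gripper_width: 1.001
grasp_force: 0.0
```

Emit:
jog_arm --moves '[0,-1,0,0,0,0,1,0,-1,0,0,0,0,1,0,-1,0,0,0,0,1,0,-1,0,0,0,0,1,0,-1,0,0,0,0,1,0,-1,0,0,0,0,1,0,-1,0,0,0,0,1,0,-1,0,0,0,0,1]'

```text
t: 2.97
eef_pos: [0.4124, 0.0273, 0.2955]
tool_rot: [0.0, 1.0, 0.001, 0.0]
contact_force: [0.1, 0.2, -0.4]
gripper_width: 0.997
grasp_force: 0.0
```

```bash
cat > rolls.py <<'E'
from h import *
o=get_obs();print(o["t"],o["eef_pos"].round(4),q2r(o["tool_rot"]).as_matrix()[:,0].round(3),o["q"].round(2))
ts=[cam("top"),cam("side")]
for r,n in zip(ts,("top","side")):
    H,S,V=cv2.split(cv2.cvtColor(r["color"],cv2.COLOR_BGR2HSV))
    for c in blobs((S<75)&(V>130),80):
        x,y,w,h=cv2.boundingRect(c); p=onz(r,(x+w/2,y+h/2),.045)
        if .3<p[0]<.65 and -.45<p[1]<.5 and w<50: print(n,"white",(x,y,w,h),p.round(3))
down=R.from_matrix(np.diag([1,-1,-1.]))
for P in((.5185,.404,.13),(.532,.234,.13)): print(P,step(P,down))
E
python3 rolls.py
```

```text
2.9667 [0.4124 0.0273 0.2955] [1.    0.002 0.   ] [ 0.24 -0.01 -0.45  2.03 -0.    1.12 -1.78]
top white (142, 237, 28, 28) [0.518 0.401 0.045]
top white (214, 230, 28, 28) [0.532 0.231 0.045]
top white (341, 205, 29, 62) [ 0.547 -0.07   0.045]
side white (237, 367, 35, 40) [0.515 0.407 0.045]
side white (276, 295, 31, 35) [0.528 0.238 0.045]
(0.5185, 0.404, 0.13) (array([  5.42, -18.68,   8.3 ]), array([-0.01, -0.01,  0.1 ]))
(0.532, 0.234, 0.13) (array([  6.03, -10.18,   8.3 ]), array([-0.01, -0.01,  0.1 ]))
```

Emit:
jog_arm --moves '[0.75,-1,0.5,0,0,0,1,0.75,-1,0.5,0,0,0,1,0.75,-1,0.5,0,0,0,1,0.75,-1,0.5,0,0,0,1,0.75,-1,0.5,0,0,0,1,0.75,-1,0.5,0,0,0,1,0.75,-1,0.5,0,0,0,1,0.75,-1,0.5,0,0,0,1]'

```text
t: 3.73
eef_pos: [0.5333, 0.1865, 0.2145]
tool_rot: [0.0, 1.0, 0.0, -0.0]
contact_force: [0.4, -0.5, -0.1]
gripper_width: 0.999
grasp_force: 0.0
```

Emit:
jog_arm --moves '[0,-1,1,0,0,0,1,0,-1,1,0,0,0,1,0,-0.2,1,0,0,0,1,0,0,1,0,0,0,1,0,0,0.3,0,0,0,1,0,0,0,0,0,0,1,0,0,0,0,0,0,1,0,0,0,0,0,0,1]'

```text
t: 4.4
eef_pos: [0.5333, 0.2304, 0.1306]
tool_rot: [-0.0, 1.0, 0.0, 0.001]
contact_force: [-0.8, -0.0, 0.1]
gripper_width: 1.004
grasp_force: 0.0
```

```bash
sed -i 's/^for P in.*/print(step((.532,.234,.030),down))/' rolls.py; sed -i 's/top0/x/' rolls.py; echo 'cv2.imwrite("pics/a1.png",cv2.resize(ts[1]["color"][200:420,180:420],None,fx=2.5,fy=2.5))' >>rolls.py; python3 rolls.py
```

```text
4.4 [0.5333 0.2304 0.1306] [1.    0.001 0.002] [-0.13  0.49 -0.5   1.85  0.3   0.88 -2.34]
top white (375, 309, 43, 45) [ 0.322 -0.156  0.045]
top white (142, 237, 28, 28) [0.518 0.401 0.045]
side white (237, 367, 35, 40) [0.515 0.407 0.045]
side white (276, 303, 26, 27) [0.528 0.248 0.045]
(array([-0.07, -0.17,  5.04]), array([-0.01, -0.03,  0.02]))
```

View pics/a1.png

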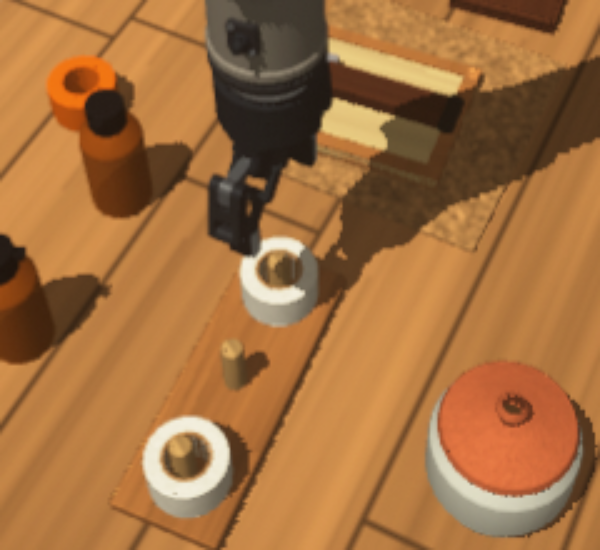

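The gripper is centred above the right-hand roll, around pixel (280,265) of the crop, and clear of the bottles.

Emit:
jog_arm --moves '[-0.1,-0.15,1,0,0,0,1,0,0,1,0,0,0,1,0,0,1,0,0,0,1,0,0,1,0,0,0,1,0,0,0.5,0,0,0,1,0,0,0.5,0,0,0,1,0,0,0,0,0,0,1,0,0,0,0,0,0,1]'

```text
t: 5.17
eef_pos: [0.5306, 0.2338, 0.0298]
tool_rot: [-0.0, 1.0, 0.001, 0.0]
contact_force: [0.3, 0.1, -0.6]
gripper_width: 0.999
grasp_force: 0.0
```

Emit:
jog_arm --moves '[0,0,0,0,0,0,0.6,0,0,0,0,0,0,0.6,0,0,0,0,0,0,0.6,0,0,0,0,0,0,0.6,0,0,0,0,0,0,0.6,0,0,0,0,0,0,0.6,0,0,0,0,0,0,0.6,0,0,0,0,0,0,0.6]' --grip_force 40

```text
t: 5.83
eef_pos: [0.5311, 0.2339, 0.0311]
tool_rot: [-0.0, 1.0, 0.001, 0.001]
contact_force: [-2.1, -1.9, 8.0]
gripper_width: 0.743
grasp_force: 42.1
```

Emit:
jog_arm --moves '[0,0,-0.5,0,0,0,0.6,0,0,-1,0,0,0,0.6,0,0,-1,0,0,0,0.6,0,0,-1,0,0,0,0.6,0,0,-1,0,0,0,0.6,0,0,-1,0,0,0,0.6,0,0,-0.5,0,0,0,0.6,0,0,0,0,0,0,0.6]' --grip_force 60

```text
t: 6.5
eef_pos: [0.5317, 0.2345, 0.1524]
tool_rot: [-0.001, 1.0, 0.001, 0.002]
contact_force: [-0.5, 0.5, -1.3]
gripper_width: 0.734
grasp_force: 65.5
```

Emit:
jog_arm --moves '[0,0.5,0,0,0,0,0.6,0,1,0,0,0,0,0.6,0,1,0,0,0,0,0.6,0,1,0,0,0,0,0.6,0,1,0,0,0,0,0.6,0,1,0,0,0,0,0.6,0,1,0,0,0,0,0.6,0,1,0,0,0,0,0.6]'

```text
t: 7.17
eef_pos: [0.5292, 0.0814, 0.1476]
tool_rot: [0.0, 1.0, 0.001, -0.001]
contact_force: [0.2, 0.7, -0.2]
gripper_width: 0.732
grasp_force: 65.5
```

Emit:
jog_arm --moves '[0,1,0,0,0,0,0.6,0,1,0,0,0,0,0.6,0,1,0,0,0,0,0.6,0,1,0,0,0,0,0.6,0,1,0,0,0,0,0.6,0,1,0,0,0,0,0.6,0,1,0,0,0,0,0.6,0,1,0,0,0,0,0.6]'

```text
t: 7.83
eef_pos: [0.5291, -0.0782, 0.1477]
tool_rot: [-0.0, 1.0, 0.001, -0.002]
contact_force: [-0.1, -0.3, -1.3]
gripper_width: 0.729
grasp_force: 65.5
```

Emit:
jog_arm --moves '[-0.2,1,0,0,0,0,0.6,-0.2,1,0,0,0,0,0.6,-0.2,1,0,0,0,0,0.6,-0.2,1,0,0,0,0,0.6,-0.2,1,0,0,0,0,0.6,-0.2,1,0,0,0,0,0.6,-0.2,1,0,0,0,0,0.6,0,1,0,0,0,0,0.6]'

```text
t: 8.5
eef_pos: [0.5004, -0.2379, 0.1475]
tool_rot: [-0.0, 1.0, 0.0, -0.002]
contact_force: [0.4, 0.3, -0.9]
gripper_width: 0.731
grasp_force: 65.5
```

```bash
sed -i 's/^print(step.*/print(step((.503,-.345,.030),down))/;s/pics\/a1/pics\/a2/;s/\[200:420,180:420\]/[100:320,280:520]/' rolls.py;  python3 rolls.py; python3 -c "from h import*;print(get_obs())"
```

```text
8.5 [ 0.5004 -0.2379  0.1475] [ 1.     0.001 -0.004] [ 0.65  0.41 -0.39  1.9   0.2   0.87 -1.42]
top white (142, 237, 28, 28) [0.518 0.401 0.045]
top white (472, 181, 40, 35) [ 0.635 -0.406  0.045]
side white (237, 367, 35, 40) [0.515 0.407 0.045]
(array([0.16, 5.19, 5.88]), array([ 0.01,  0.05, -0.06]))
{'t': 8.6, 'q': array([ 0.64741221,  0.40958553, -0.39076061,  1.89997425,  0.20173269,
        0.87280618, -1.42018726]), 'joint_vel': array([-0.03225251, -0.01199062, -0.04931433,  0.0206165 , -0.02299436,
       -0.00173978, -0.03768029]), 'joint_torque': array([-4.07491643e-01, -5.00496590e+01, -4.03471693e+00, -2.42068398e+01,
       -2.11031962e-02,  2.25604547e-02,  3.63755655e-01]), 'eef_pos': array([ 0.50055477, -0.24108726,  0.14752183]), 'tool_rot': array([ 4.98740112e-04,  9.99996190e-01, -2.20081688e-03, -1.59009028e-03]), 'contact_force': array([-0.55917093, -0.03392261, -0.72958416]), 'torque': array([0.00023951, 0.00898737, 0.05344887]), 'grasp_force': 65.53297877311707, 'gripper_width': 0.7292094262703539}
```

View pics/a2.png

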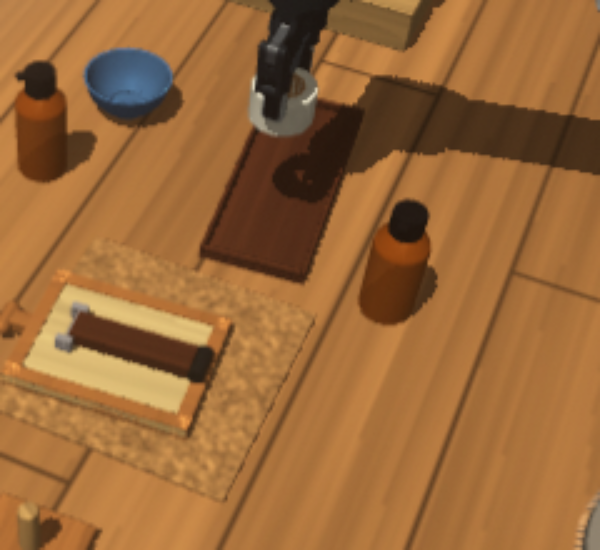

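The roll hangs level in the gripper over the tray, which is clear.

Emit:
jog_arm --moves '[0.15,1,0,0,0,0,0.6,0,1,0,0,0,0,0.6,0,1,0,0,0,0,0.6,0,1,0,0,0,0,0.6,0,0.7,0.5,0,0,0,0.6,0,0.3,1,0,0,0,0.6,0,0,1,0,0,0,0.6,0,0,1,0,0,0,0.6]'

```text
t: 9.27
eef_pos: [0.5051, -0.3364, 0.0769]
tool_rot: [-0.001, 1.0, 0.001, -0.001]
contact_force: [0.8, 0.1, -0.3]
gripper_width: 0.726
grasp_force: 65.6
```

Emit:
jog_arm --moves '[0,0,1,0,0,0,0.6,0,0,0.7,0,0,0,0.6,0,0,0.4,0,0,0,0.6,0,0,0.3,0,0,0,0.6,0,0,0.2,0,0,0,0.6,0,0,0,0,0,0,0.6,0,0,0,0,0,0,0.6,0,0,0,0,0,0,0.6]'

```text
t: 9.93
eef_pos: [0.507, -0.3367, 0.0282]
tool_rot: [0.0, 1.0, 0.001, 0.001]
contact_force: [0.1, 0.8, -1.0]
gripper_width: 0.731
grasp_force: 65.6
```

Emit:
jog_arm --moves '[0,0,0.15,0,0,0,0.6,0,0,0.1,0,0,0,0.6,0,0,0,0,0,0,0.6,0,0,0,0,0,0,1,0,0,0,0,0,0,1,0,0,0,0,0,0,1,0,0,0,0,0,0,1,0,0,0,0,0,0,1]'

```text
t: 10.6
eef_pos: [0.5063, -0.3364, 0.0223]
tool_rot: [0.0, 1.0, 0.001, 0.0]
contact_force: [0.1, -0.6, 0.2]
gripper_width: 1.003
grasp_force: 0.0
```

Emit:
jog_arm --moves '[0,0,-0.5,0,0,0,1,0,0,-1,0,0,0,1,0,0,-1,0,0,0,1,0,0,-1,0,0,0,1,0,0,-1,0,0,0,1,0,-0.5,-1,0,0,0,1,0,-1,-1,0,0,0,1,0,-1,0,0,0,0,1]'

```text
t: 11.27
eef_pos: [0.5084, -0.2875, 0.1572]
tool_rot: [0.002, 1.0, -0.0, 0.003]
contact_force: [0.8, -0.0, -0.6]
gripper_width: 1.001
grasp_force: 0.0
```

Emit:
jog_arm --moves '[0,-1,0,0,0,0,1,0,-1,0,0,0,0,1,0,-1,0,0,0,0,1,0,-1,0,0,0,0,1,0,-1,0,0,0,0,1,0,-1,0,0,0,0,1,0,-1,0,0,0,0,1,0,-1,0,0,0,0,1]'

```text
t: 11.93
eef_pos: [0.5059, -0.1255, 0.1531]
tool_rot: [0.0, 1.0, 0.001, 0.0]
contact_force: [-0.6, -0.1, 0.9]
gripper_width: 1.003
grasp_force: 0.0
```

Emit:
jog_arm --moves '[0,-1,0,0,0,0,1,0,-1,0,0,0,0,1,0,-1,0,0,0,0,1,0,-1,0,0,0,0,1,0,-1,0,0,0,0,1,0,-1,0,0,0,0,1,0,-1,0,0,0,0,1,0,-1,0,0,0,0,1]'

```text
t: 12.6
eef_pos: [0.5056, 0.0345, 0.1531]
tool_rot: [0.0, 1.0, 0.001, 0.0]
contact_force: [0.4, 0.2, -0.4]
gripper_width: 1.002
grasp_force: 0.0
```

Emit:
jog_arm --moves '[0,-1,0,0,0,0,1,0,-1,0,0,0,0,1,0,-1,0,0,0,0,1,0,-1,0,0,0,0,1,0,-1,0,0,0,0,1,0,-1,0,0,0,0,1,0,-1,0,0,0,0,1,0,-1,0,0,0,0,1]'

```text
t: 13.27
eef_pos: [0.5053, 0.1945, 0.1531]
tool_rot: [0.0, 1.0, 0.001, 0.0]
contact_force: [0.3, -0.6, -0.5]
gripper_width: 1.004
grasp_force: 0.0
```

```bash
sed -i 's/^print(step.*/print(step((.518,.402,.030),down))/;s/^cv2.imwrite.*//' rolls.py;  python3 rolls.py
```

```text
13.2667 [0.5053 0.1945 0.1531] [1.    0.002 0.001] [-0.05  0.4  -0.54  1.92  0.26  0.89 -2.29]
top white (452, 237, 30, 27) [ 0.507 -0.334  0.045]
top white (142, 237, 28, 28) [0.518 0.401 0.045]
side white (237, 367, 35, 40) [0.515 0.407 0.045]
side white (385, 143, 25, 25) [ 0.5   -0.312  0.045]
(array([  0.72, -10.19,   6.2 ]), array([-0.04, -0.02,  0.1 ]))
```

Emit:
jog_arm --moves '[0.1,-1,0,0,0,0,1,0.1,-1,0,0,0,0,1,0.1,-1,0,0,0,0,1,0.1,-1,0,0,0,0,1,0.1,-1,0,0,0,0,1,0.1,-1,0,0,0,0,1,0.1,-1,0,0,0,0,1,0,-1,0,0,0,0,1]'

```text
t: 14.03
eef_pos: [0.5198, 0.3533, 0.1528]
tool_rot: [0.0, 1.0, 0.0, 0.0]
contact_force: [-0.3, 0.5, -0.1]
gripper_width: 1.001
grasp_force: 0.0
```

Emit:
jog_arm --moves '[0,-1,0,0,0,0,1,0,-1,0,0,0,0,1,0,-0.25,0.5,0,0,0,1,0,0,0.5,0,0,0,1,0,0,0.5,0,0,0,1,0,0,0.5,0,0,0,1,0,0,0,0,0,0,1,0,0,0,0,0,0,1]'

```text
t: 14.7
eef_pos: [0.5189, 0.3967, 0.1111]
tool_rot: [0.001, 1.0, 0.0, -0.001]
contact_force: [0.0, 0.6, -0.1]
gripper_width: 1.002
grasp_force: 0.0
```

```bash
python3 rolls.py
```

```text
14.7 [0.5189 0.3967 0.1111] [ 1.     0.    -0.002] [-0.39  0.62 -0.51  1.68  0.36  0.94 -2.61]
top white (259, 254, 47, 39) [0.46  0.103 0.045]
top white (452, 237, 30, 27) [ 0.507 -0.334  0.045]
side white (239, 388, 24, 19) [0.511 0.427 0.045]
side white (242, 367, 22, 11) [0.532 0.384 0.045]
side white (385, 143, 25, 25) [ 0.5   -0.312  0.045]
(array([-0.07, -0.2 ,  4.13]), array([ 0.  , -0.  ,  0.01]))
```

Emit:
jog_arm --moves '[0,-0.25,1,0,0,0,1,0,0,1,0,0,0,1,0,0,1,0,0,0,1,0,0,0.6,0,0,0,1,0,0,0.5,0,0,0,1,0,0,0,0,0,0,1,0,0,0,0,0,0,1,0,0,0,0,0,0,1]'

```text
t: 15.47
eef_pos: [0.5196, 0.4043, 0.0315]
tool_rot: [-0.001, 1.0, 0.001, 0.001]
contact_force: [-1.1, 0.4, 0.4]
gripper_width: 1.002
grasp_force: 0.0
```

Emit:
jog_arm --moves '[0,0,0,0,0,0,0.6,0,0,0,0,0,0,0.6,0,0,0,0,0,0,0.6,0,0,0,0,0,0,0.6,0,0,0,0,0,0,0.6,0,0,0,0,0,0,0.6,0,0,0,0,0,0,0.6,0,0,0,0,0,0,0.6]' --grip_force 60

```text
t: 16.13
eef_pos: [0.5196, 0.4039, 0.0323]
tool_rot: [-0.0, 1.0, 0.001, 0.001]
contact_force: [-1.4, -3.0, 8.5]
gripper_width: 0.727
grasp_force: 63.4
```

Emit:
jog_arm --moves '[0,0,-0.5,0,0,0,0.6,0,0,-1,0,0,0,0.6,0,0,-1,0,0,0,0.6,0,0,-1,0,0,0,0.6,0,0,-1,0,0,0,0.6,0,0,-1,0,0,0,0.6,0,0,-0.5,0,0,0,0.6,0,0,0,0,0,0,0.6]'

```text
t: 16.8
eef_pos: [0.5201, 0.4049, 0.1535]
tool_rot: [-0.002, 1.0, 0.001, 0.002]
contact_force: [-0.2, -0.2, -2.0]
gripper_width: 0.73
grasp_force: 65.7
```

Emit:
jog_arm --moves '[0,1,0,0,0,0,0.6,0,1,0,0,0,0,0.6,0,1,0,0,0,0,0.6,0,1,0,0,0,0,0.6,0,1,0,0,0,0,0.6,0,1,0,0,0,0,0.6,0,1,0,0,0,0,0.6,0,1,0,0,0,0,0.6]'

```text
t: 17.47
eef_pos: [0.5185, 0.2421, 0.149]
tool_rot: [0.0, 1.0, 0.001, -0.001]
contact_force: [0.8, -0.7, -1.2]
gripper_width: 0.725
grasp_force: 65.8
```

Emit:
jog_arm --moves '[0,1,0,0,0,0,0.6,0,1,0,0,0,0,0.6,0,1,0,0,0,0,0.6,0,1,0,0,0,0,0.6,0,1,0,0,0,0,0.6,0,1,0,0,0,0,0.6,0,1,0,0,0,0,0.6,0,1,0,0,0,0,0.6]'

```text
t: 18.13
eef_pos: [0.5186, 0.0823, 0.1492]
tool_rot: [0.0, 1.0, 0.001, -0.001]
contact_force: [-0.1, -0.6, -1.1]
gripper_width: 0.732
grasp_force: 65.8
```

Emit:
jog_arm --moves '[0,1,0,0,0,0,0.6,0,1,0,0,0,0,0.6,0,1,0,0,0,0,0.6,0,1,0,0,0,0,0.6,0,1,0,0,0,0,0.6,0,1,0,0,0,0,0.6,0,1,0,0,0,0,0.6,0,1,0,0,0,0,0.6]'

```text
t: 18.8
eef_pos: [0.5189, -0.0774, 0.1492]
tool_rot: [-0.0, 1.0, 0.001, -0.001]
contact_force: [-0.6, 0.7, -0.7]
gripper_width: 0.729
grasp_force: 65.8
```

Emit:
jog_arm --moves '[-0.2,1,0,0,0,0,0.6,-0.2,1,0,0,0,0,0.6,-0.2,1,0,0,0,0,0.6,-0.2,1,0,0,0,0,0.6,-0.2,0.5,0,0,0,0,0.6,-0.2,0,0,0,0,0,0.6,0,0,0,0,0,0,0.6,0,0,0,0,0,0,0.6]'

```text
t: 19.47
eef_pos: [0.4958, -0.1649, 0.15]
tool_rot: [-0.0, 1.0, 0.002, -0.0]
contact_force: [0.5, 0.5, -0.9]
gripper_width: 0.73
grasp_force: 65.8
```

```bash
sed -i 's/^print(step.*/print(step((.494,-.232,.0225),down))/' rolls.py;  python3 rolls.py
```

```text
19.4667 [ 0.4958 -0.1649  0.15  ] [ 1.     0.003 -0.   ] [ 0.57  0.36 -0.44  1.97  0.2   0.85 -1.55]
top white (425, 202, 11, 21) [ 0.602 -0.253  0.045]
top white (474, 201, 12, 21) [ 0.602 -0.374  0.045]
top white (433, 185, 31, 19) [ 0.646 -0.3    0.045]
(array([-0.14,  3.36,  6.39]), array([-0.01, -0.01,  0.06]))
```

Emit:
jog_arm --moves '[-0.1,1,0,0,0,0,0.6,0,1,0,0,0,0,0.6,0,1,0.5,0,0,0,0.6,0,0.35,1,0,0,0,0.6,0,0,1,0,0,0,0.6,0,0,1,0,0,0,0.6,0,0,1,0,0,0,0.6,0,0,0.5,0,0,0,0.6]'

```text
t: 20.23
eef_pos: [0.4935, -0.2319, 0.0482]
tool_rot: [-0.001, 1.0, 0.002, -0.001]
contact_force: [-0.7, 0.3, -1.6]
gripper_width: 0.731
grasp_force: 65.8
```

Emit:
jog_arm --moves '[0,0,0.5,0,0,0,0.6,0,0,0.4,0,0,0,0.6,0,0,0.2,0,0,0,0.6,0,0,0.1,0,0,0,0.6,0,0,0,0,0,0,0.6,0,0,0,0,0,0,0.6,0,0,0,0,0,0,0.6,0,0,0,0,0,0,0.6]'

```text
t: 20.9
eef_pos: [0.4945, -0.2336, 0.0269]
tool_rot: [0.0, 1.0, 0.001, 0.0]
contact_force: [0.3, -0.5, -1.9]
gripper_width: 0.726
grasp_force: 65.8
```

Emit:
jog_arm --moves '[0,0,0.15,0,0,0,0.6,0,0,0.05,0,0,0,0.6,0,0,0,0,0,0,0.6,0,0,0,0,0,0,1,0,0,0,0,0,0,1,0,0,0,0,0,0,1,0,0,0,0,0,0,1,0,0,0,0,0,0,1]'

```text
t: 21.57
eef_pos: [0.4941, -0.2334, 0.0222]
tool_rot: [-0.0, 1.0, 0.001, -0.0]
contact_force: [-0.8, 0.2, 0.6]
gripper_width: 0.998
grasp_force: 0.0
```

Emit:
jog_arm --moves '[0,0,-0.5,0,0,0,1,0,0,-1,0,0,0,1,0,0,-1,0,0,0,1,0,0,-1,0,0,0,1,0,0,-1,0,0,0,1,-0.5,0,-1,0,0,0,1,-0.5,-0.5,-1,0,0,0,1,0,-1,0,0,0,0,1]'

```text
t: 22.23
eef_pos: [0.4742, -0.2065, 0.1563]
tool_rot: [0.002, 1.0, -0.002, 0.002]
contact_force: [0.6, 0.8, 0.9]
gripper_width: 1.004
grasp_force: 0.0
```

Emit:
jog_arm --moves '[0,-1,0,0,0,-0.2,0.8,0,-1,0,0,0,-0.2,0.8,0,-1,0,0,0,-0.2,0.8,0,-1,0,0,0,-0.2,0.8,0,-1,0,0,0,-0.2,0.8,0,-1,0,0,0,-0.2,0.8,0,-1,0,0,0,0,0.8,0,-1,0,0,0,0,0.8]'

```text
t: 22.9
eef_pos: [0.4661, -0.0428, 0.153]
tool_rot: [0.0, 0.999, 0.043, 0.0]
contact_force: [-0.9, 0.2, 0.7]
gripper_width: 0.8
grasp_force: 0.0
```

```bash
cat >> rolls.py <<'E'
for r,n in zip(ts,("top","side")): cv2.imwrite(f"pics/b_{n}.png",r["color"])
yaw=R.from_euler("z",4.8,degrees=True)*down
print(step((.474,-.001,.10),yaw))
E
python3 rolls.py
```

```text
22.9 [ 0.4661 -0.0428  0.153 ] [0.996 0.086 0.001] [ 0.42  0.29 -0.53  2.08  0.2   0.82 -1.72]
top white (414, 243, 25, 27) [ 0.495 -0.236  0.045]
top white (452, 237, 30, 27) [ 0.507 -0.334  0.045]
top white (342, 223, 14, 26) [ 0.547 -0.055  0.045]
top white (391, 212, 15, 21) [ 0.578 -0.174  0.045]
top white (348, 201, 33, 28) [ 0.598 -0.094  0.045]
side white (381, 145, 29, 49) [ 0.486 -0.259  0.045]
(array([0.51, 9.68, 6.53]), array([-0.01, -0.01,  1.3 ]))
(array([ 0.57, -1.92,  2.66]), array([-0.01, -0.01,  0.1 ]))
```

View pics/b_side.png

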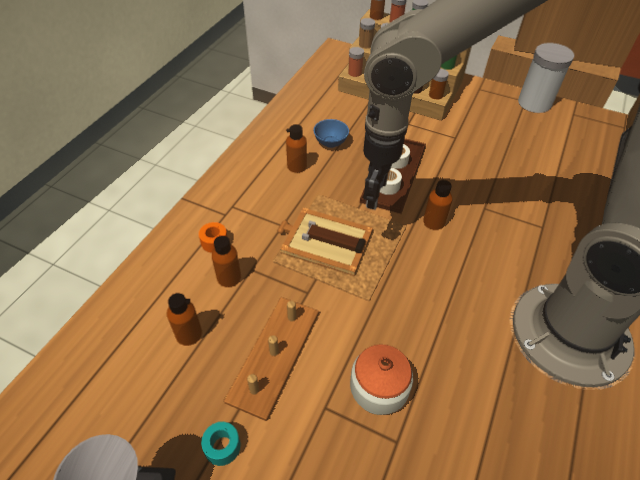

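Both white rolls lie in the tray at (389,181) and (398,157). The posts are empty and the chart has not moved. Next is the kickstand foot.

Emit:
jog_arm --moves '[0.3,-1,0,0,0,0.1,0.8,0.3,-0.95,0,0,0,0,0.8,0,0,1,0,0,0,0.8,0,0,1,0,0,0,0.8,0,0,1,0,0,0,0.75,0,0,1,0,0,0,0.7,0,0,0,0,0,0,0.7,0,0,0,0,0,0,0.7]' --grip_force 40

```text
t: 23.67
eef_pos: [0.4744, -0.0044, 0.0722]
tool_rot: [0.0, 0.999, 0.039, -0.001]
contact_force: [0.4, 0.3, -0.2]
gripper_width: 0.701
grasp_force: 0.0
```

```bash
cat > f.py <<'E'
from h import *
yaw=R.from_euler("z",4.8,degrees=True)*R.from_matrix(np.diag([1,-1,-1.]))
o=get_obs();print(o["t"],o["eef_pos"].round(4),o["q"].round(2))
s=cam("side");t=cam("top")
print(proj(s,(.474,0,.037)),proj(t,(.474,0,.037)))
for r,roi in((t,(255,275,310,345)),(s,(225,262,340,375))):
    a,b,c,d=roi;g=r["color"][a:b,c:d].max(2)
    for k in blobs(g<45,8): m=cv2.boundingRect(k);print(m[0]+c+m[2]/2,m[1]+a+m[3]/2,m[2:])
cv2.imwrite("pics/f1.png",cv2.resize(s["color"][160:290,280:420],None,fx=4,fy=4))
print(step((.4755,-.001,.0215),yaw))
E
python3 f.py
```

```text
23.6667 [ 0.4744 -0.0044  0.0722] [ 0.29  0.43 -0.49  2.13  0.33  0.66 -1.92]
[[360.66098791 242.78842923]] [[326.42839562 267.49468247]]
314.5 262.0 (9, 10)
359.5 248.5 (7, 9)
358.0 234.0 (14, 18)
(array([-0.01, -0.16,  2.6 ]), array([ 0.  , -0.02, -0.08]))
```

View pics/f1.png

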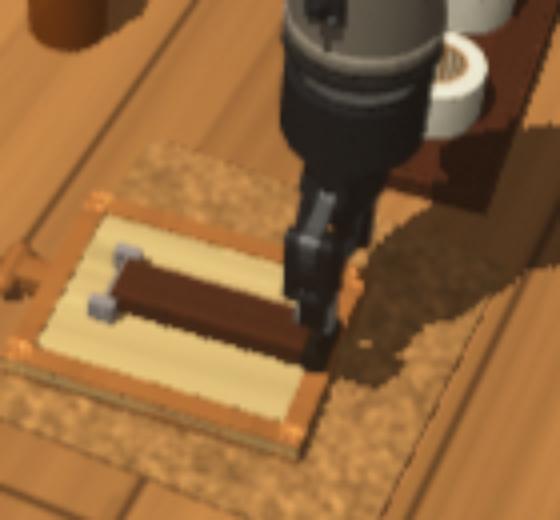

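The left finger is right above the near side of the black foot, at crop (318,345), and aligned with it. Now descending and gripping.

Emit:
jog_arm --moves '[0,-0.15,1,0,0,0,0.7,0,0,1,0,0,0,0.7,0,0,0.4,0,0,0,0.7,0,0,0.15,0,0,0,0.7,0,0,0,0,0,0,0.7,0,0,0,0,0,0,0.7,0,0,0,0,0,0,0.7,0,0,0,0,0,0,0.7]'

```text
t: 24.43
eef_pos: [0.4755, -0.0009, 0.0222]
tool_rot: [0.0, 0.999, 0.039, 0.001]
contact_force: [0.8, -1.0, 0.3]
gripper_width: 0.7
grasp_force: 0.0
```

Emit:
jog_arm --moves '[0,0,0,0,0,0,0.3,0,0,0,0,0,0,0.3,0,0,0,0,0,0,0.3,0,0,0,0,0,0,0.3,0,0,0,0,0,0,0.3,0,0,0,0,0,0,0.3,0,0,0,0,0,0,0.3,0,0,0,0,0,0,0.3]' --grip_force 30

```text
t: 25.1
eef_pos: [0.475, -0.0006, 0.0217]
tool_rot: [0.0, 0.999, 0.04, 0.0]
contact_force: [-1.0, 0.1, 6.3]
gripper_width: 0.387
grasp_force: 32.3
```

Emit:
jog_arm --moves '[-0.01,0,-0.22,0,-0.5,0,0.3,-0.01,0,-0.22,0,-0.5,0,0.3,-0.01,0,-0.22,0,-0.5,0,0.3,-0.01,0,-0.22,0,-0.5,0,0.3,-0.01,0,-0.22,0,-0.5,0,0.3,-0.01,0,-0.22,0,-0.5,0,0.3,-0.01,0,-0.22,0,-0.5,0,0.3,-0.01,0,-0.22,0,-0.5,0,0.3]'

```text
t: 25.77
eef_pos: [0.4765, -0.0007, 0.0564]
tool_rot: [0.006, 0.989, 0.039, -0.141]
contact_force: [-1.0, 1.7, 1.1]
gripper_width: 0.387
grasp_force: 31.7
```

```bash
cat > k.py <<'E'
from h import *
o=get_obs();T=q2r(o["tool_rot"]).as_matrix();d=o["eef_pos"]-np.array([.6,.0,.030]);d-=0
u=np.array([np.cos(.084),np.sin(.084),0])
print(o["eef_pos"].round(4),"pitch",np.degrees(np.arctan2(-T[:,2]@u,-T[2,2])).round(1),"ang tcp",np.degrees(np.arctan2(d[2],-d@u)+.066).round(1),"r",np.hypot(d@u,d[2]).round(4),o["q"].round(2),o["contact_force"].round(1))
E
python3 k.py
```

```text
[ 0.4765 -0.0007  0.0564] pitch 16.2 ang tcp 15.9 r 0.1259 [ 0.25  0.6  -0.48  1.93  0.28  0.98 -1.88] [-1.   1.7  1.1]
```

Emit:
jog_arm --moves '[-0.01,0,-0.22,0,-0.5,0,0.3,-0.01,0,-0.22,0,-0.5,0,0.3,-0.01,0,-0.22,0,-0.5,0,0.3,-0.01,0,-0.22,0,-0.5,0,0.3,-0.01,0,-0.22,0,-0.5,0,0.3,-0.01,0,-0.22,0,-0.5,0,0.3,-0.01,0,-0.22,0,-0.5,0,0.3,-0.01,0,-0.22,0,-0.5,0,0.3]'

```text
t: 26.43
eef_pos: [0.4887, 0.0003, 0.0895]
tool_rot: [0.011, 0.96, 0.038, -0.277]
contact_force: [-3.0, 0.4, 2.7]
gripper_width: 0.393
grasp_force: 31.7
```

Emit:
jog_arm --moves '[-0.01,0,-0.22,0,-0.5,0,0.3,-0.01,0,-0.22,0,-0.5,0,0.3,-0.01,0,-0.22,0,-0.5,0,0.3,-0.01,0,-0.22,0,-0.5,0,0.3,-0.01,0,-0.22,0,-0.5,0,0.3,0,0,0,0,0,0,0.3,0,0,0,0,0,0,0.3,0,0,0,0,0,0,0.3]'

```text
t: 27.1
eef_pos: [0.5013, 0.0016, 0.1075]
tool_rot: [0.014, 0.933, 0.037, -0.358]
contact_force: [-2.2, 2.0, 2.6]
gripper_width: 0.384
grasp_force: 31.8
```

```bash
python3 k.py
```

```text
[0.5013 0.0016 0.1075] pitch 42.0 ang tcp 42.1 r 0.1252 [ 0.17  0.81 -0.44  1.54  0.19  1.58 -1.82] [-2.2  2.   2.6]
```

Emit:
jog_arm --moves '[0,0,-0.15,0,-0.35,0,0.3,0,0,0,0,0,0,0.3,0,0,0,0,0,0,0.3,0,0,0,0,0,0,0.7,0,0,0,0,0,0,0.7,0,0,0,0,0,0,0.7,0,0,-0.5,0,0,0,0.7,0,0,-1,0,0,0,0.7]'

```text
t: 27.77
eef_pos: [0.5232, 0.0022, 0.1311]
tool_rot: [0.015, 0.928, 0.036, -0.371]
contact_force: [1.2, 0.3, -0.1]
gripper_width: 0.696
grasp_force: 0.0
```

Emit:
jog_arm --moves '[0,0,-1,0,0,0,0.7,0,0,-1,0,0,0,0.7,0,0,-1,0,0,0,0.7,0,0,-1,0,1,0,0.7,0,0,-1,0,1,0,0.7,0,0,-0.5,0,1,0,0.7,0,0,-0.5,0,1,0,0.7,0,0,0,0,1,0,0.7]'

```text
t: 28.43
eef_pos: [0.6053, 0.0095, 0.2244]
tool_rot: [0.008, 0.979, 0.038, -0.198]
contact_force: [0.3, -0.2, -0.6]
gripper_width: 0.699
grasp_force: 0.0
```

Emit:
jog_arm --moves '[0,0,0,0,1,0,0.8,0,0,0,0,1,0,0.8,0,0,0,0,1,0,0.8,0,0,0,0,1,0,0.8,0,0,0,0,1,0,0.8,0,0,0,0,0.8,0,0.8,0,0,0,0,0,0,0.8,0,0,0,0,0,0,0.8]'

```text
t: 29.1
eef_pos: [0.6027, 0.0088, 0.2229]
tool_rot: [0.0, 0.999, 0.039, -0.002]
contact_force: [0.1, 0.1, -0.6]
gripper_width: 0.801
grasp_force: 0.0
```

```bash
cat > c.py <<'E'
from h import *
o=get_obs();print(o["t"],o["eef_pos"].round(4),o["q"].round(2))
s=cam("side");t=cam("top")
a=cv2.resize(t["color"][170:310,270:390],(480,560));b=cv2.resize(s["color"][190:285,260:320+60],None,fx=2.66,fy=2.66)
im=np.zeros((560,800,3),np.uint8);im[:,:480]=a;im[:b.shape[0],480:480+min(320,b.shape[1])]=b[:,:320];cv2.imwrite("pics/c1.png",im)
E
python3 c.py;python3 k.py
```

```text
29.1 [0.6027 0.0088 0.2229] [ 0.27  0.42 -0.51  1.71  0.23  1.07 -1.8 ]
[0.6034 0.0091 0.2223] pitch 0.2 ang tcp 95.0 r 0.1923 [ 0.27  0.42 -0.51  1.71  0.23  1.07 -1.8 ] [ 1.   0.5 -0.3]
```

View pics/c1.png

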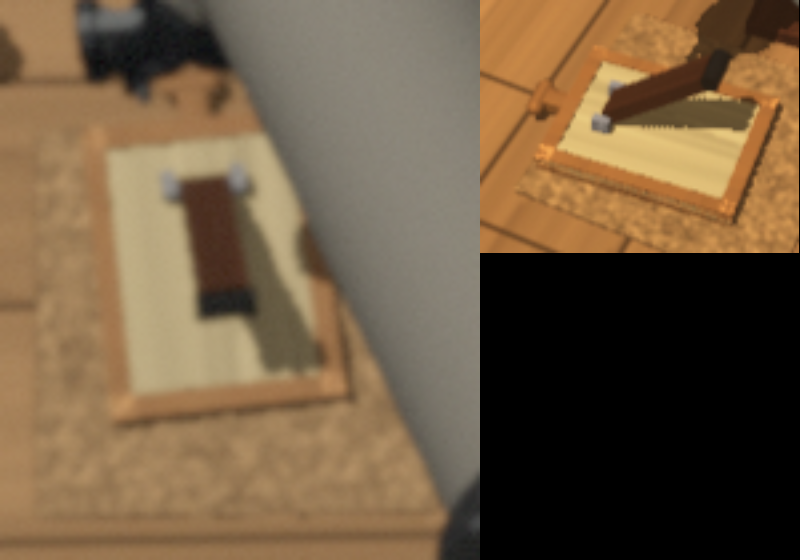

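```bash
cat > d.py <<'E'
from h import *
s=cam("side");t=cam("top")
print("foot",two(t,(326.5,245.5),s,(348,216.3)))
for n,p,z in(("TL",(294.3,202.5),.022),("BL",(300.5,271.8),.022),("BR",(356.2,267.5),.022),("hinge",(321.0,215.5),.03)): print(n,onz(t,p,z).round(4))
# tab in side view: enlarge
cv2.imwrite("pics/tab.png",np.hstack([cv2.resize(s["color"][205:265,260:320],(480,480),interpolation=cv2.INTER_CUBIC),cv2.resize(t["color"][178:218,290:316],(312,480),interpolation=cv2.INTER_CUBIC)]))
E
python3 d.py
```

```text
foot (array([0.51047412, 0.00130142, 0.11128763]), np.float64(0.001541688343720205))
TL [0.6383 0.074  0.022 ]
BL [0.4672 0.0611 0.022 ]
BR [ 0.4752 -0.0713  0.022 ]
hinge [0.6022 0.0098 0.03  ]
```

View pics/tab.png

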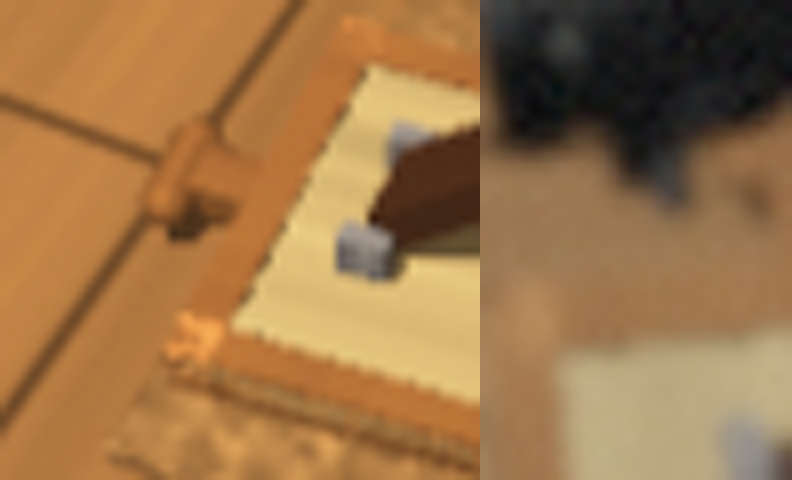

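Side crop: the crossbar centre is near (178,170), i.e. side pixel (282.3,226.3). The kickstand is clearly open.

```bash
cat > e.py <<'E'
from h import *
s=cam("side");print("tab side",onz(s,(282.3,226.3),.019).round(4))
yaw=R.from_euler("z",4.8,degrees=True)*R.from_matrix(np.diag([1,-1,-1.]))
print(step((.669,.0155,.0065),yaw))
E
python3 e.py
```

```text
tab side [0.6664 0.0222 0.019 ]
(array([ 3.34, -0.04, 10.74]), array([-0.01,  0.06, -0.07]))
```

Emit:
jog_arm --moves '[1,-0.1,0,0,0,0,0.8,1,0,0,0,0,0,0.8,1,0,0,0,0,0,0.8,0.3,0,1,0,0,0,0.8,0,0,1,0,0,0,0.8,0,0,1,0,0,0,0.8,0,0,1,0,0,0,0.8,0,0,1,0,0,0,0.8]'

```text
t: 30.02
eef_pos: [0.6682, 0.0165, 0.1201]
tool_rot: [-0.0, 0.999, 0.039, -0.002]
contact_force: [1.0, -0.2, -0.2]
gripper_width: 0.802
grasp_force: 0.0
```

Emit:
jog_arm --moves '[0,0,1,0,0,0,0.8,0,0,1,0,0,0,0.8,0,0,1,0,0,0,0.8,0,0,0.5,0,0,0,0.8,0,0,0,0,0,0,0.8,0,0,0,0,0,0,0.8,0,0,0,0,0,0,0.8,0,0,0,0,0,0,0.8]'

```text
t: 30.68
eef_pos: [0.6689, 0.0165, 0.0532]
tool_rot: [-0.0, 0.999, 0.039, -0.001]
contact_force: [0.2, -0.8, 0.3]
gripper_width: 0.798
grasp_force: 0.0
```

```bash
sed -i 's/.669,.0155/.668,.017/' e.py; echo 'cv2.imwrite("pics/e1.png",cv2.resize(s["color"][195:275,240:340],None,fx=6,fy=6,interpolation=cv2.INTER_CUBIC))'>>e.py;python3 e.py
```

```text
tab side [0.6664 0.0222 0.019 ]
(array([-0.03, -0.03,  2.33]), array([ 0.  ,  0.02, -0.08]))
```

View pics/e1.png

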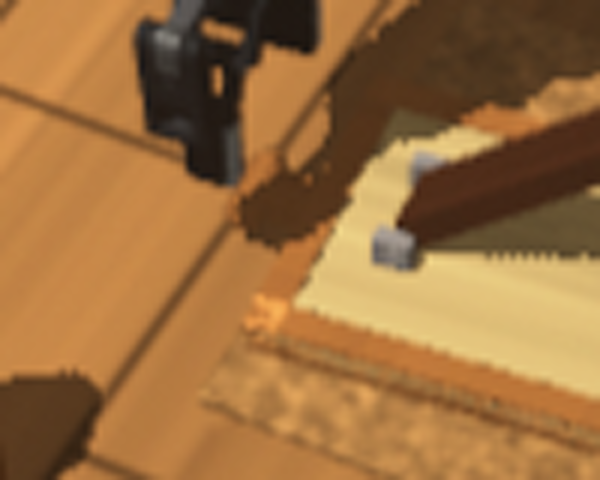

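The fingers straddle the handle, with the near finger at crop (215,170) and the handle beneath at (255,190). Descending and pinching.

Emit:
jog_arm --moves '[0,0,1,0,0,0,0.8,0,0,0.8,0,0,0,0.8,0,0,0.35,0,0,0,0.8,0,0,0.2,0,0,0,0.8,0,0,0,0,0,0,0.8,0,0,0,0,0,0,0.8,0,0,0,0,0,0,0.8,0,0,0,0,0,0,0.8]'

```text
t: 31.4
eef_pos: [0.6682, 0.0164, 0.0055]
tool_rot: [0.0, 0.999, 0.039, -0.001]
contact_force: [0.5, -0.7, -0.1]
gripper_width: 0.8
grasp_force: 0.0
```

Emit:
jog_arm --moves '[0,0,0,0,0,0,0.3,0,0,0,0,0,0,0.3,0,0,0,0,0,0,0.3,0,0,0,0,0,0,0.3,0,0,0,0,0,0,0.3,0,0,0,0,0,0,0.3,0,0,0,0,0,0,0.3,0,0,0,0,0,0,0.3]' --grip_force 60

```text
t: 32.07
eef_pos: [0.6679, 0.0164, 0.0056]
tool_rot: [0.0, 0.999, 0.039, -0.001]
contact_force: [-1.2, -0.9, 5.5]
gripper_width: 0.423
grasp_force: 59.2
```

Emit:
jog_arm --moves '[0,0,0,0,0,0,0.7,0,0,0,0,0,0,0.7,0,0,0,0,0,0,0.7,0,0,0.15,0,0,0,0.7,0,0,0.05,0,0,0,0.7,0,0,0,0,0,0,0.7,0,0,0,0,0,0,0.7,0,0,0,0,0,0,0.7]'

```text
t: 32.73
eef_pos: [0.6675, 0.0163, 0.0006]
tool_rot: [0.0, 0.999, 0.039, -0.002]
contact_force: [0.1, -0.6, 0.6]
gripper_width: 0.696
grasp_force: 0.0
```

Emit:
jog_arm --moves '[0,0,0,0,0,0,0.3,0,0,0,0,0,0,0.3,0,0,0,0,0,0,0.3,0,0,0,0,0,0,0.3,0,0,0,0,0,0,0.3,0,0,0,0,0,0,0.3,0,0,0,0,0,0,0.3,0,0,0,0,0,0,0.3]' --grip_force 40

```text
t: 33.4
eef_pos: [0.6677, 0.0164, 0.0011]
tool_rot: [0.0, 0.999, 0.039, -0.002]
contact_force: [-2.2, -0.6, 5.4]
gripper_width: 0.436
grasp_force: 39.6
```

Emit:
jog_arm --moves '[0,0,-0.3,0,0,0,0.3,0,0,-0.5,0,0,0,0.3,-0.1,0,-0.5,0,0,0,0.3,-0.1,0,-0.5,0,0,0,0.3,-0.1,0,-0.5,0,0,0,0.3,-0.1,0,-0.5,0,0,0,0.3,-0.1,0,-0.5,0,0,0,0.3,-0.1,0,-0.5,0,0,0,0.3]' --grip_force 60

```text
t: 34.07
eef_pos: [0.6556, 0.0153, 0.0779]
tool_rot: [0.0, 0.999, 0.039, -0.002]
contact_force: [-1.1, -0.4, -2.3]
gripper_width: 0.423
grasp_force: 60.2
```

```bash
cat > g.py <<'E'
from h import *
import sys
o=get_obs();print(o["t"],o["eef_pos"].round(4),o["contact_force"].round(1),o["gripper_width"].round(3),o["q"].round(2))
s=cam("side");t=cam("top")
cv2.imwrite(f"pics/{sys.argv[1]}.png",np.hstack([cv2.resize(t["color"][160:310,260:400],(400,428)),cv2.resize(s["color"][140:290,250:390],(400,428))]))
E
python3 g.py g1
```

```text
Traceback (most recent call last):
  File "g.py", line 3, in <module>
    o=get_obs();print(o["t"],o["eef_pos"].round(4),o["contact_force"].round(1),o["gripper_width"].round(3),o["q"].round(2))
                                                                               ^^^^^^^^^^^^^^^^^^^^^^^^
AttributeError: 'float' object has no attribute 'round'
```

Emit:
jog_arm --moves '[-0.1,0,-0.5,0,0,0,0.3,-0.1,0,-0.5,0,0,0,0.3,-0.1,0,-0.5,0,0,0,0.3,-0.1,0,-0.5,0,0,0,0.3,-0.2,0,-0.5,0,0,0,0.3,-0.2,0,-0.5,0,0,0,0.3,-0.2,0,-0.5,0,0,0,0.3,-0.2,0,-0.5,0,0,0,0.3]'

```text
t: 34.73
eef_pos: [0.6316, 0.0134, 0.1577]
tool_rot: [0.0, 0.999, 0.039, -0.002]
contact_force: [-0.3, 0.3, -3.2]
gripper_width: 0.42
grasp_force: 60.2
```

```bash
sed -i 's/o\["gripper_width"\].round(3)/o["gripper_width"]/' g.py;python3 g.py g1
```

```text
34.7333 [0.6316 0.0134 0.1577] [-0.3  0.3 -3.2] 0.42036595205806115 [ 0.23  0.53 -0.48  1.7   0.29  0.98 -1.85]
```

View pics/g1.png

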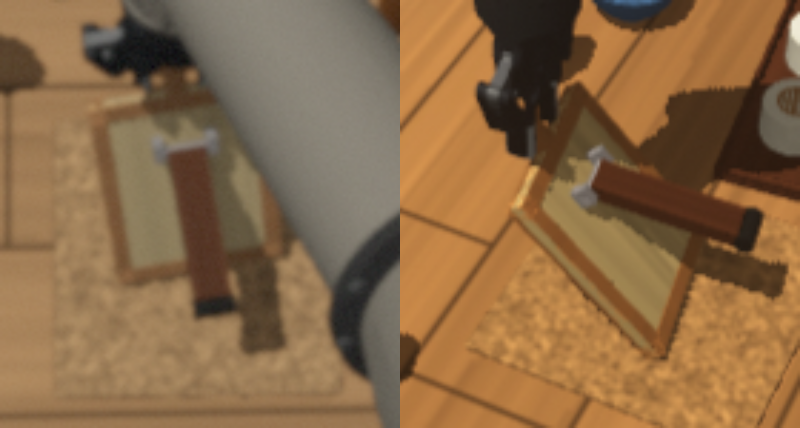

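The chart is held and half raised. Its lower edge is still on the mat near (655,350), with the kickstand pointing toward the robot.

Emit:
jog_arm --moves '[0,0,-0.5,0,0,0,0.3,0,0,-0.5,0,0,0,0.3,0,0,-0.5,0,0,0,0.3,0,0,-0.5,0,0,0,0.3,0,0,-0.5,0,0,0,0.3,0,0,-0.3,0,0,0,0.3,0,0,-0.2,0,0,0,0.3,0,0,-0.1,0,0,0,0.3]'

```text
t: 35.5
eef_pos: [0.6326, 0.0136, 0.2196]
tool_rot: [0.0, 0.999, 0.039, -0.001]
contact_force: [0.2, 0.2, -4.5]
gripper_width: 0.42
grasp_force: 60.1
```

Emit:
jog_arm --moves '[0,0,0,0,0,0,0.3,0,0,0,0,0,0,0.3,0,0,0,0,0,0,0.3,0,0,0,0,0,0,0.3,0,0,0,0,0,0,0.3,0,0,0,0,0,0,0.3,0,0,0,0,0,0,0.3,0,0,0,0,0,0,0.3]'

```text
t: 36.17
eef_pos: [0.6324, 0.0135, 0.2187]
tool_rot: [0.0, 0.999, 0.039, -0.002]
contact_force: [0.1, 0.9, -3.6]
gripper_width: 0.421
grasp_force: 60.1
```

```bash
cat >> g.py <<'E'
t0=s;T=q2r(o["tool_rot"]).as_matrix();X=np.array([T[0,0],T[1,0],0]);X/=np.linalg.norm(X)
# dark foot and orange/cream chart in the side view: darkest blob near leg
roi=np.zeros(s["color"].shape[:2],bool);roi[190:290,330:440]=1
for k in blobs((s["color"].max(2)<48)&roi,12): print("foot?",cv2.boundingRect(k))
h=o["eef_pos"]+[0,0,.013]
Z=np.array([0,0,1.])
for a in(-10,0,5,10,15,21):
    a=np.radians(a);cx=-np.sin(a)*X+np.cos(a)*Z;cz=-np.cos(a)*X-np.sin(a)*Z
    th=.755;H=h-.069*cx+.016*cz
    f=H+.125*(-np.cos(th)*cx+np.sin(th)*cz);e=h-.204*cx+.008*cz
    print(np.degrees(a).round(),"foot",f.round(3),proj(s,f).round(1)[0],proj(t,f).round(1)[0],"edge",e.round(3),proj(s,e).round(1)[0])
E
python3 g.py g2
```

```text
36.1667 [0.6324 0.0135 0.2187] [ 0.1  0.9 -3.6] 0.42134335007277984 [ 0.25  0.47 -0.5   1.65  0.25  1.09 -1.82]
foot? (361, 199, 9, 14)
foot? (369, 190, 9, 6)
foot? (363, 190, 5, 6)
-10.0 foot [0.505 0.003 0.092] [349.1 223.5] [325.4 250. ] edge [0.589 0.01  0.032] [313.5 230.2]
0.0 foot [0.531 0.006 0.072] [337.6 226.1] [323.9 240.6] edge [0.624 0.013 0.028] [299.7 227.2]
5.0 foot [0.545 0.007 0.063] [331.5 226.7] [323.2 235.4] edge [0.642 0.014 0.028] [292.7 225. ]
10.0 foot [0.56  0.008 0.056] [325.3 226.9] [322.5 229.8] edge [0.66  0.016 0.029] [285.9 222.5]
15.0 foot [0.576 0.009 0.051] [319.  226.6] [321.8 224. ] edge [0.677 0.017 0.033] [279.1 219.6]
21.0 foot [0.595 0.011 0.046] [311.3 225.7] [320.9 216.7] edge [0.698 0.019 0.038] [271.  215.5]
```

View pics/g2.png

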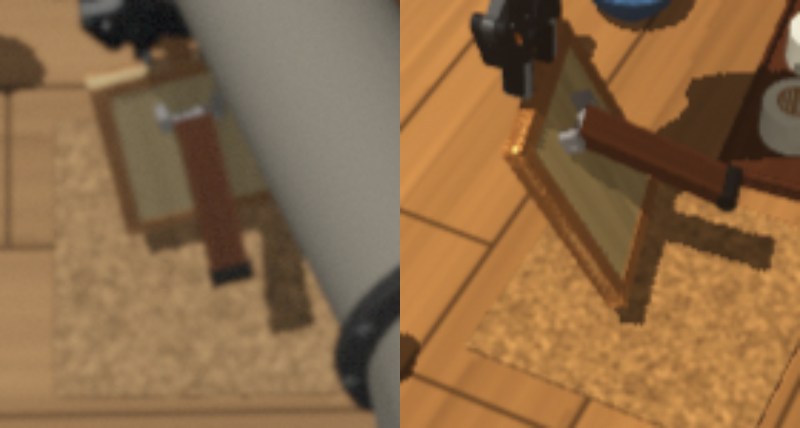

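The chart hangs clear of the mat but still leans forward about 20°, because pinch friction holds it. Easing the grip so that it can swing down.

Emit:
jog_arm --moves '[0,0,0,0,0,0,0.3,0,0,0,0,0,0,0.3,0,0,0,0,0,0,0.3,0,0,0,0,0,0,0.3,0,0,0,0,0,0,0.3,0,0,0,0,0,0,0.3,0,0,0,0,0,0,0.3,0,0,0,0,0,0,0.3]' --grip_force 25

```text
t: 36.93
eef_pos: [0.6324, 0.0135, 0.2188]
tool_rot: [0.0, 0.999, 0.039, -0.002]
contact_force: [1.1, -0.9, -3.8]
gripper_width: 0.419
grasp_force: 60.1
```

```bash
cat >> g.py <<'E'
# leg tip in both views: darkest-red leg / black foot via mask V<60
def dark(r,x0,x1,y0,y1):
    m=np.zeros(r["color"].shape[:2],bool);m[y0:y1,x0:x1]=1
    hsv=cv2.cvtColor(r["color"],cv2.COLOR_BGR2HSV)
    for k in blobs((hsv[...,2]<50)&m,8):
        M=cv2.moments(k);print("dark",round(M["m10"]/M["m00"],1),round(M["m01"]/M["m00"],1),cv2.contourArea(k))
print("top");dark(t,315,345,205,275);print("side");dark(s,310,376,196,250)
E
python3 g.py g3
```

```text
36.9333 [0.6324 0.0135 0.2188] [ 1.1 -0.9 -3.8] 0.4185396589134919 [ 0.25  0.47 -0.5   1.65  0.25  1.09 -1.82]
foot? (361, 199, 9, 14)
foot? (369, 190, 9, 6)
foot? (363, 190, 4, 6)
-10.0 foot [0.505 0.003 0.092] [349.1 223.5] [325.4 250. ] edge [0.589 0.01  0.032] [313.5 230.1]
0.0 foot [0.531 0.006 0.072] [337.6 226.1] [323.9 240.6] edge [0.624 0.013 0.028] [299.6 227.2]
5.0 foot [0.545 0.007 0.064] [331.5 226.7] [323.2 235.4] edge [0.642 0.014 0.028] [292.7 225. ]
10.0 foot [0.56  0.008 0.057] [325.3 226.9] [322.5 229.8] edge [0.66  0.016 0.03 ] [285.8 222.5]
15.0 foot [0.576 0.009 0.051] [319.  226.6] [321.7 224. ] edge [0.677 0.017 0.033] [279.  219.5]
21.0 foot [0.595 0.011 0.046] [311.2 225.6] [320.9 216.7] edge [0.698 0.019 0.038] [271.  215.5]
top
dark 339.3 255.8 22.0
side
dark 365.2 205.6 58.5
```

Run:
```python
from h import *
s=cam("side");t=cam("top")
f,e=two(t,(340,256.5),s,(365.2,205.8));print(f.round(4),e)
o=get_obs();h=o["eef_pos"]+[0,0,.013]
T=q2r(o["tool_rot"]).as_matrix();X=T[:,0];Y=-T[:,1]
d=f-h;v=np.array([d@X,d@Y,d[2]]);print(v)
# reference foot vector in chart frame from handle: x,z
x,z=-.069-.125*np.cos(.755),.016+.125*np.sin(.755)
# lean a: world X = -sin a*x - cos a*z ; Z= cos a*x - sin a*z
print(np.degrees(np.arctan2(z,-x)-np.arctan2(-v[0],-v[2]))*-1, np.hypot(x,z),np.hypot(v[0],v[2]))
# chart corners (top view) 
k=260,160
for n,p in(("bl",(140,235)),("tl",(88,82))): print(n,(p[0]/2.857+k[0],p[1]/2.853+k[1]))
print("side corners",(410/2.857-400/2.857+250,0))
# lower-left corner: top (309,242.4); side crop (620,308)
c,e=two(t,(140/2.857+260,233/2.853+160),s,(220/2.857+250,312/2.853+140));print("lowleft?",c.round(4),e)
c,e=two(t,(88/2.857+260,82/2.853+160),s,(112/2.857+250,150/2.853+140));print("topleft?",c.round(4),e)
```

```text
[ 0.4822 -0.0266  0.1313] 4.714981977949421e-05
[-0.15261714 -0.02817267 -0.10048705]
24.212431445552724 0.1895938785787431 0.18272831936283795
bl (309.0024501225061, 242.3694356817385)
tl (290.80154007700384, 188.74167542937258)
side corners (253.50017500875046, 0)
lowleft? [0.5401 0.0398 0.0208] 7.979564586441161e-05
topleft? [0.6131 0.0765 0.2069] 0.0009556297832481462
```

Emit:
jog_arm --moves '[-0.2,0,0,0,0.4,0,0.3,-0.3,0,0,0,0.7,0,0.3,-0.3,0,0,0,0.7,0,0.3,-0.3,0,0,0,0.7,0,0.3,-0.3,0,0,0,0.7,0,0.3,-0.3,0,0,0,0.7,0,0.3,-0.3,0,0,0,0.7,0,0.3,-0.3,0,0,0,0.7,0,0.3]' --grip_force 60

```text
t: 37.8
eef_pos: [0.5868, 0.0099, 0.2119]
tool_rot: [-0.007, 0.982, 0.039, 0.183]
contact_force: [0.3, -0.5, -4.5]
gripper_width: 0.413
grasp_force: 60.2
```

Emit:
jog_arm --moves '[-0.3,0,0,0,0.7,0,0.3,-0.3,0,0,0,0.7,0,0.3,-0.3,0,0,0,0.7,0,0.3,-0.3,0,0,0,0.7,0,0.3,-0.3,0,0,0,0.7,0,0.3,-0.3,0,0,0,0.7,0,0.3,-0.1,0,0,0,0.7,0,0.3,0,0,0,0,0.2,0,0.3]'

```text
t: 38.47
eef_pos: [0.5644, 0.0044, 0.2007]
tool_rot: [-0.006, 0.948, 0.035, 0.315]
contact_force: [-0.3, 1.9, 9.9]
gripper_width: 0.419
grasp_force: 62.3
```

```bash
cat > i.py <<'E'
from h import *
import sys
o=get_obs();T=q2r(o["tool_rot"]).as_matrix();print(o["t"],o["eef_pos"].round(4),"tilt",np.degrees(np.arctan2(T[0,2],-T[2,2])).round(1),o["gripper_width"],o["contact_force"].round(1),o["q"].round(2))
h=o["eef_pos"]-T[:,2]*.013;print("handle",h.round(4))
s=cam("side");t=cam("top");cv2.imwrite("pics/i_s.png",s["color"]);cv2.imwrite("pics/i_t.png",t["color"])
cv2.imwrite(f"pics/{sys.argv[1]}.png",np.hstack([cv2.resize(t["color"][150:310,260:400],(400,457)),cv2.resize(s["color"][130:290,270:410],(400,457))]))
E
python3 i.py i1
```

```text
38.4667 [0.5644 0.0044 0.2007] tilt 36.7 0.41871056190928674 [-0.3  1.9  9.9] [ 0.47  0.17 -0.66  2.3   1.16  0.17 -2.75]
handle [0.5566 0.0039 0.2111]
```

View pics/i1.png

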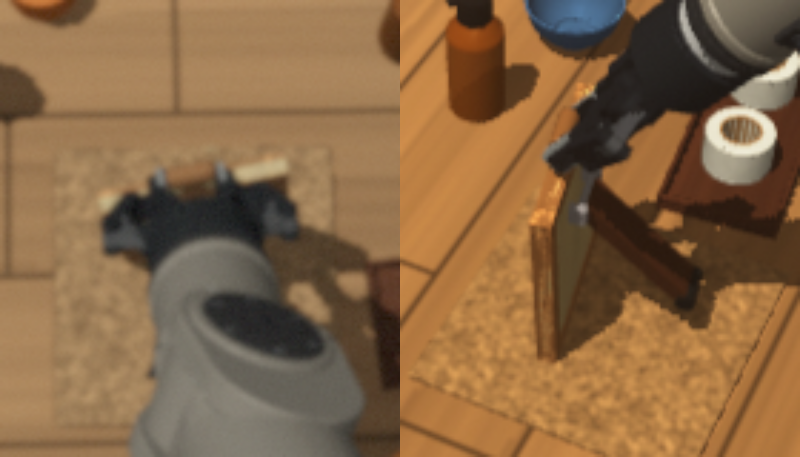

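The chart is upright with its lower edge on the mat at crop (545,355) and the kickstand toward the robot, its foot at (688,300). It only needs to be leaned back toward the robot. The picture budget is now spent, so the rest is by numbers.

Run:
```python
from h import *
s=cam("side");t=cam("top")
print("lowL",onz(s,(145/2.857+270,357/2.856+130),.006).round(3))
print("topL",onz(s,(143/2.857+270,215/2.856+130),.19).round(3), onz(t,(108/2.857+260,205/2.856+150),.19).round(3),"topR",onz(t,(288/2.857+260,165/2.856+150),.19).round(3))
for z in(.02,.04,.06): print("foot",z,onz(s,(288/2.857+270,295/2.856+130),z).round(3))
o=get_obs();T=q2r(o["tool_rot"]);print(T.as_matrix().round(2),o["contact_force"])
```

```text
lowL [0.551 0.051 0.006]
topL [0.548 0.066 0.19 ] [0.547 0.063 0.19 ] topR [ 0.575 -0.07   0.19 ]
foot 0.02 [ 0.468 -0.051  0.02 ]
foot 0.04 [ 0.463 -0.034  0.04 ]
foot 0.06 [ 0.458 -0.018  0.06 ]
[[ 0.8   0.07  0.6 ]
 [ 0.06 -1.    0.03]
 [ 0.6   0.01 -0.8 ]] [-0.42547616  1.42439042  9.99379143]
```

Emit:
jog_arm --moves '[-0.2,0.03,-0.1,0,-0.24,0,0.3,-0.2,0.03,-0.1,0,-0.24,0,0.3,-0.2,0.03,-0.1,0,-0.24,0,0.3,-0.2,0.03,-0.1,0,-0.24,0,0.3,-0.2,0.03,-0.1,0,-0.24,0,0.3,-0.2,0.03,-0.1,0,-0.24,0,0.3,-0.2,0.03,-0.1,0,-0.24,0,0.3,-0.2,0.03,-0.1,0,-0.24,0,0.3]'

```text
t: 39.33
eef_pos: [0.5282, -0.0053, 0.1953]
tool_rot: [-0.001, 0.968, 0.035, 0.248]
contact_force: [0.8, -1.3, 3.8]
gripper_width: 0.418
grasp_force: 64.8
```

```bash
cat > j.py <<'E'
from h import *
def cen(r,x0,x1,y0,y1,thr,amin=8):
    g=r["color"][y0:y1,x0:x1].max(2)
    return [(round(x0+cv2.moments(k)["m10"]/cv2.moments(k)["m00"],1),round(y0+cv2.moments(k)["m01"]/cv2.moments(k)["m00"],1),cv2.contourArea(k)) for k in blobs(g<thr,amin)]
o=get_obs();T=q2r(o["tool_rot"]).as_matrix();print(o["t"],o["eef_pos"].round(4),"tilt",np.degrees(np.arctan2(T[0,2],-T[2,2])).round(1),o["gripper_width"],o["contact_force"].round(1),o["q"].round(2))
h=o["eef_pos"]-T[:,2]*.013;print("handle",h.round(4))
s=cam("side","j_s");t=cam("top","j_t")
c=cen(s,330,395,205,260,45);print("side dark",c)
for p in c[:2]: print([onz(s,p[:2],z).round(3).tolist() for z in(.014,.04)])
# cream/white-free: cork-edge corner of chart: bottom-most orange pixel of the panel side
hsv=cv2.cvtColor(s["color"],cv2.COLOR_BGR2HSV)
print(T.round(2).tolist())
E
python3 j.py
```

```text
39.3333 [ 0.5282 -0.0053  0.1953] tilt 28.8 0.4178908491153694 [ 0.8 -1.3  3.8] [ 0.74  0.17 -0.93  2.26  0.62  0.33 -2.19]
handle [ 0.5219 -0.0056  0.2067]
side dark [(373.5, 243.4, 14.0), (391.0, 208.6, 12.0), (354.0, 206.8, 18.5)]
[[0.452, -0.03, 0.014], [0.446, -0.009, 0.04]]
[[0.454, -0.153, 0.014], [0.449, -0.129, 0.04]]
[[0.87, 0.07, 0.48], [0.07, -1.0, 0.02], [0.48, 0.01, -0.88]]
```

Emit:
jog_arm --moves '[-0.21,0.03,-0.04,0,-0.24,0,0.3,-0.21,0.03,-0.04,0,-0.24,0,0.3,-0.21,0.03,-0.04,0,-0.24,0,0.3,-0.21,0.03,-0.04,0,-0.24,0,0.3,-0.21,0.03,-0.04,0,-0.24,0,0.3,-0.21,0.03,-0.04,0,-0.24,0,0.3,-0.21,0.03,-0.04,0,-0.24,0,0.3,-0.21,0.03,-0.04,0,-0.24,0,0.3]'

```text
t: 40.1
eef_pos: [0.4922, -0.0127, 0.1839]
tool_rot: [0.001, 0.983, 0.035, 0.18]
contact_force: [0.1, -0.2, -0.4]
gripper_width: 0.297
grasp_force: 0.2
```

```bash
python3 j.py
```

```text
40.1 [ 0.4922 -0.0127  0.1839] tilt 20.7 0.2972843934594926 [ 0.1 -0.2 -0.4] [ 0.84  0.19 -1.02  2.24  0.45  0.48 -2.02]
handle [ 0.4876 -0.0128  0.196 ]
side dark [(373.4, 239.5, 20.5), (371.3, 227.9, 15.0), (364.5, 216.4, 29.0)]
[[0.457, -0.041, 0.014], [0.451, -0.02, 0.04]]
[[0.475, -0.072, 0.014], [0.468, -0.05, 0.04]]
[[0.93, 0.07, 0.35], [0.07, -1.0, 0.01], [0.35, 0.01, -0.94]]
```

The grip let go of the handle near the end of the lean. Opening wide, backing straight out, then measuring where the chart is.

Emit:
jog_arm --moves '[0,0,0,0,0,0,0.8,0,0,0,0,0,0,0.8,0,0,0,0,0,0,0.8,0,0,0,0,0,0,0.8,0,0,0,0,0,0,0.8,0,0,-0.3,0,0,0,0.8,0,0,-0.5,0,0,0,0.8,0,0,-0.7,0,0,0,0.8]'

```text
t: 40.87
eef_pos: [0.4823, -0.0124, 0.2122]
tool_rot: [0.0, 0.983, 0.035, 0.18]
contact_force: [-0.8, -0.3, 0.8]
gripper_width: 0.803
grasp_force: 0.0
```

Emit:
jog_arm --moves '[0,0,-1,0,0,0,0.8,0,0,-1,0,0,0,0.8,0,0.5,-1,0,0,0,0.8,0,1,-0.5,0,0,0,0.8,0,1,0,0,0,0,0.8,0,1,0,0,0,0,0.8,0,1,0,0,0,0,0.8,0,1,0,0,0,0,0.8]'

```text
t: 41.53
eef_pos: [0.4654, -0.1244, 0.2798]
tool_rot: [0.001, 0.983, 0.035, 0.181]
contact_force: [0.2, 0.1, -0.1]
gripper_width: 0.798
grasp_force: 0.0
```

Emit:
jog_arm --moves '[0,1,0,0,0,0,0.8,0,1,0,0,0,0,0.8,0,1,0,0,0,0,0.8,0,1,0,0,0,0,0.8,0,1,0,0,0,0,0.8,0,1,0,0,0,0,0.8,0,1,0,0,0,0,0.8,0,1,0,0,0,0,0.8]'

```text
t: 42.2
eef_pos: [0.4763, -0.284, 0.2817]
tool_rot: [0.001, 0.983, 0.035, 0.181]
contact_force: [0.4, 0.8, 1.2]
gripper_width: 0.794
grasp_force: 0.0
```

```bash
cat > l.py <<'E'
from h import *
o=get_obs();print(o["t"],o["eef_pos"].round(3),o["contact_force"].round(1))
s=cam("side","l_s");t=cam("top","l_t")
for r,n,(x0,x1,y0,y1) in((t,"top",(260,390,150,310)),(s,"side",(250,420,120,310))):
    hsv=cv2.cvtColor(r["color"],cv2.COLOR_BGR2HSV);m=np.zeros(hsv.shape[:2],bool);m[y0:y1,x0:x1]=1
    H,S,V=cv2.split(hsv)
    for nm,k in(("dark",V<50),("leg",(V<100)&(S>110)&(H<14)),("cream",(H>20)&(H<35)&(V>80)),("grey",(S<45)&(V>90))):
        for c in blobs(k&m,15): print(n,nm,cv2.boundingRect(c),cv2.contourArea(c))
E
python3 l.py
```

```text
42.2 [ 0.476 -0.284  0.282] [0.4 0.8 1.2]
top dark (336, 249, 17, 29) 295.0
top leg (341, 265, 10, 8) 23.0
top leg (342, 247, 6, 7) 21.5
top leg (274, 151, 11, 6) 27.5
top cream (328, 234, 8, 6) 22.0
top grey (308, 243, 10, 7) 28.0
top grey (326, 233, 12, 7) 45.0
top grey (345, 224, 12, 5) 22.0
side dark (362, 215, 15, 29) 185.0
side dark (366, 200, 8, 5) 22.0
side dark (290, 126, 12, 13) 121.0
side leg (360, 214, 15, 26) 182.0
side leg (348, 203, 4, 10) 24.0
side leg (289, 146, 18, 26) 270.5
side leg (363, 136, 57, 77) 2841.5
side cream (377, 171, 24, 23) 239.5
side cream (386, 146, 24, 24) 224.0
side grey (377, 171, 24, 14) 94.0
side grey (404, 149, 6, 8) 21.0
side grey (387, 146, 13, 13) 49.0
```

```bash
cat > n.py <<'E'
from h import *
S=dict(cam("side"));t=cam("top")
f,e=two(t,(347,273),S,(373,240));print("foot",f.round(3),e)
for z in(.115,.13,.145):
    a,b=onz(t,(313,246),z),onz(t,(332,236.5),z);print(z,a.round(3),b.round(3),np.linalg.norm(a-b).round(3),"hinge-foot",np.linalg.norm((a+b)/2-f).round(3),proj(S,[a,b]).round(1).tolist())
# finer: dark blob outlines
for r,(x0,x1,y0,y1) in((t,(300,365,225,290)),(S,(300,395,195,275))):
    V=r["color"].max(2)[y0:y1,x0:x1]
    for k in blobs(V<60,30):
        b=cv2.minAreaRect(k);print("dark",np.round(cv2.boxPoints(b)+[x0,y0],1).tolist())
# handle candidate / top edge: bright frame pixels highest in side image
for r,(x0,x1,y0,y1) in((t,(285,375,205,262)),(S,(285,375,150,262))):
    hsv=cv2.cvtColor(r["color"],cv2.COLOR_BGR2HSV)[y0:y1,x0:x1]
    m=(hsv[...,2]>225)
    for k in blobs(m,10): print("bright",np.round(cv2.boxPoints(cv2.minAreaRect(k))+[x0,y0],1).tolist())
    m=(hsv[...,1]>150)&(hsv[...,2]<150)&(hsv[...,2]>60)
    for k in blobs(m,40): print("brown",cv2.boundingRect(k),x0,y0,np.round(cv2.boxPoints(cv2.minAreaRect(k))+[x0,y0],1).tolist())
E
python3 n.py
```

```text
foot [ 0.463 -0.051 -0.001] 0.005710613950682298
0.115 [0.51  0.031 0.115] [ 0.531 -0.011  0.115] 0.047 hinge-foot 0.143 [[342.4, 224.4], [341.7, 208.3]]
0.13 [0.507 0.032 0.13 ] [ 0.527 -0.01   0.13 ] 0.047 hinge-foot 0.154 [[344.1, 220.3], [343.3, 204.3]]
0.145 [0.504 0.032 0.145] [ 0.524 -0.01   0.145] 0.046 hinge-foot 0.167 [[345.7, 216.1], [344.9, 200.3]]
dark [[333.5, 250.9], [348.1, 247.2], [355.1, 275.2], [340.5, 278.9]]
dark [[358.5, 217.0], [367.2, 213.0], [380.2, 241.2], [371.5, 245.2]]
dark [[365.0, 200.0], [375.0, 200.0], [375.0, 205.0], [365.0, 205.0]]
brown (48, 70, 39, 42) 285 150 [[322.0, 235.4], [360.4, 219.0], [372.3, 246.7], [333.9, 263.2]]
brown (40, 62, 35, 47) 285 150 [[322.2, 254.2], [352.8, 207.9], [359.9, 212.6], [329.4, 258.9]]
brown (79, 54, 11, 23) 285 150 [[364.0, 204.0], [374.0, 204.0], [374.0, 226.0], [364.0, 226.0]]
brown (78, 25, 12, 26) 285 150 [[363.0, 175.0], [374.0, 175.0], [374.0, 200.0], [363.0, 200.0]]
brown (67, 22, 15, 32) 285 150 [[351.1, 172.1], [364.6, 170.8], [367.6, 201.9], [354.0, 203.2]]
brown (1, 0, 33, 23) 285 150 [[286.0, 150.0], [318.0, 150.0], [318.0, 172.0], [286.0, 172.0]]
```

```bash
cat > p.py <<'E'
from h import *
s=cam("side");t=cam("top")
a,b=onz(s,(325.5,257),.008),onz(s,(356,210),.008);print(a.round(3),b.round(3),np.linalg.norm(a-b))
# sharp straight lines in an enlarged grey crop, both views
for r,n,(x0,x1,y0,y1) in((t,"top",(285,375,205,290)),(s,"side",(285,385,150,270))):
    g=cv2.resize(r["color"][y0:y1,x0:x1],None,fx=4,fy=4,interpolation=cv2.INTER_CUBIC);g=cv2.bilateralFilter(g,9,50,9)
    L=cv2.HoughLinesP(cv2.Canny(g,60,140),1,np.pi/180,45,minLineLength=60,maxLineGap=10)
    for l in sorted(L[:,0].tolist(),key=lambda l:-np.hypot(l[2]-l[0],l[3]-l[1]))[:14]:
        print(n,[round(v/4+(x0,y0)[i%2],1) for i,v in enumerate(l)])
E
python3 p.py
```

```text
[0.538 0.052 0.008] [ 0.532 -0.115  0.008] 0.16745896795883305Traceback (most recent call last):
  File "p.py", line 8, in <module>
    for l in sorted(L[:,0].tolist(),key=lambda l:-np.hypot(l[2]-l[0],l[3]-l[1]))[:14]:
                    ~^^^^^
TypeError: 'NoneType' object is not subscriptable
```

Emit:
jog_arm --moves '[0,1,0,0,-0.6,0,0.8,0,1,0,0,-0.6,0,0.8,0,1,0,0,-0.6,0,0.8,0,1,0,0,-0.6,0,0.8,0,1,0,0,-0.6,0,0.8,0,1,0,0,-0.6,0,0.8,0,1,0,0,-0.6,0,0.8,0,1,0,0,-0.6,0,0.8]'

```text
t: 43.17
eef_pos: [0.4877, -0.4423, 0.2844]
tool_rot: [0.007, 0.999, 0.035, 0.014]
contact_force: [0.1, 0.2, 0.3]
gripper_width: 0.799
grasp_force: 0.0
```

Emit:
jog_arm --moves '[0,1,0,0,0,0,0.8,0,1,0,0,0,0,0.8,0,1,0,0,0,0,0.8,0,1,0,0,0,0,0.8,0,1,0,0,0,0,0.8,0,1,0,0,0,0,0.8,0,1,0,0,0,0,0.8,0,1,0,0,0,0,0.8]'

```text
t: 43.83
eef_pos: [0.4989, -0.6019, 0.2867]
tool_rot: [0.007, 0.999, 0.035, 0.015]
contact_force: [0.3, -0.2, 0.7]
gripper_width: 0.797
grasp_force: 0.0
```

```bash
python3 l.py; sed -i 's/60,140/25,70/;s/,45,minLineLength=60/,35,minLineLength=45/;s/for l in sorted(L/for l in [] if L is None else sorted(L/' p.py; python3 p.py
```

```text
43.8333 [ 0.499 -0.602  0.287] [ 0.3 -0.2  0.7]
top dark (336, 249, 18, 30) 312.0
top leg (338, 262, 11, 11) 58.0
top leg (337, 255, 7, 6) 20.0
top leg (340, 248, 9, 13) 43.5
top leg (275, 152, 8, 5) 22.5
top cream (328, 234, 8, 5) 20.0
top grey (308, 243, 10, 7) 28.0
top grey (326, 233, 12, 7) 45.0
side dark (362, 215, 15, 29) 187.5
side dark (366, 200, 9, 6) 27.0
side dark (290, 126, 12, 13) 121.0
side leg (361, 214, 15, 26) 180.0
side leg (348, 203, 4, 10) 25.0
side leg (289, 146, 18, 26) 280.5
side leg (363, 136, 57, 77) 2849.0
side cream (376, 171, 25, 22) 215.5
side cream (386, 146, 24, 22) 209.0
side grey (377, 171, 24, 14) 92.5
side grey (404, 149, 6, 8) 21.0
side grey (387, 146, 12, 13) 45.5
[0.538 0.052 0.008] [ 0.532 -0.115  0.008] 0.16745896795883305
top [317.2, 260.5, 336.8, 250.2]
top [315.8, 261.0, 333.8, 251.5]
top [334.0, 274.2, 346.0, 283.0]
top [333.5, 274.2, 345.0, 282.5]
side [285.5, 223.8, 336.2, 151.0]
side [285.5, 223.2, 336.0, 151.0]
side [285.5, 220.2, 333.2, 152.0]
side [295.5, 206.0, 334.8, 150.0]
side [327.2, 262.5, 360.2, 211.5]
side [330.0, 250.0, 359.0, 203.5]
side [332.5, 262.8, 381.2, 243.2]
side [329.2, 251.2, 356.8, 207.2]
side [332.2, 262.8, 360.5, 219.5]
side [326.8, 217.2, 351.2, 175.0]
side [332.0, 262.8, 358.2, 222.2]
side [334.5, 247.5, 359.8, 208.5]
side [335.5, 249.5, 360.2, 211.2]
side [323.8, 216.2, 345.5, 178.5]
```

Run:
```python
from h import *
s=cam("side");t=cam("top")
for n,p,z in(("topL",(326.8,217.2),.174),("topR",(351.2,175),.174),("topL2",(323.8,216.2),.18),("topR2",(345.5,178.5),.18),("lowL",(327.2,262.5),.006),("lowR",(360.2,211.5),.006),("lowL2",(329.2,251.2),.006),("lowR2",(357,207),.006)):
    P=onz(s,p,z);print(n,P.round(3),"in top",proj(t,P).round(1)[0])
# predicted standing pose: foot (.463,-.048), yaw psi
d=np.degrees
for psi in(12,18,24,28):
    u=np.array([np.cos(np.radians(psi)),np.sin(np.radians(psi)),0]);w=np.array([-u[1],u[0],0]);Z=np.array([0,0,1.])
    f=np.array([.463,-.048,.014]);e=f+.1*u;e[2]=.006
    a=np.radians(21);cx=-np.sin(a)*u+np.cos(a)*Z
    q=[e+.07*w,e-.07*w,e+.07*w+.18*cx,e-.07*w+.18*cx,e+.204*cx]
    print(psi,"top",proj(t,q).round(0).tolist(),"side",proj(s,q).round(0).tolist())
# colour profile along side image row crossings
img=cv2.GaussianBlur(s["color"],(3,3),0)
for y in(180,195,210,225,240,255): print(y,[tuple(int(v)for v in img[y,x]) for x in range(310,372,5)])
```

```text
topL [0.528 0.076 0.174] in top [291.9 232.4]
topR [ 0.533 -0.06   0.174] in top [356.1 229.1]
topL2 [0.532 0.081 0.18 ] in top [289.3 229.7]
topR2 [ 0.537 -0.038  0.18 ] in top [346.1 226.5]
lowL [0.528 0.064 0.006] in top [299.3 248. ]
lowR [ 0.522 -0.117  0.006] in top [373.6 249.4]
lowL2 [0.538 0.032 0.006] in top [312.3 243.9]
lowR2 [ 0.535 -0.127  0.006] in top [377.7 244. ]
12 top [[308.0, 241.0], [364.0, 228.0], [315.0, 253.0], [380.0, 238.0], [349.0, 247.0]] side [[324.0, 253.0], [337.0, 210.0], [356.0, 209.0], [368.0, 164.0], [367.0, 179.0]]
18 top [[305.0, 244.0], [359.0, 226.0], [314.0, 257.0], [377.0, 235.0], [348.0, 248.0]] side [[326.0, 257.0], [333.0, 213.0], [360.0, 211.0], [365.0, 165.0], [367.0, 180.0]]
24 top [[302.0, 249.0], [354.0, 225.0], [314.0, 260.0], [374.0, 233.0], [347.0, 248.0]] side [[329.0, 261.0], [330.0, 216.0], [363.0, 212.0], [362.0, 166.0], [367.0, 180.0]]
28 top [[300.0, 252.0], [351.0, 225.0], [314.0, 263.0], [372.0, 231.0], [346.0, 248.0]] side [[331.0, 263.0], [328.0, 218.0], [366.0, 213.0], [359.0, 166.0], [367.0, 181.0]]
180 [(65, 121, 180),
[... 514 characters left out ...]
118, 148, 168), (26, 41, 68), (65, 112, 167), (89, 160, 209), (31, 55, 82), (29, 52, 77)]
225 [(69, 125, 179), (64, 117, 167), (68, 125, 177), (47, 87, 135), (65, 101, 136), (91, 126, 157), (134, 162, 178), (94, 125, 154), (42, 77, 113), (53, 94, 129), (28, 49, 70), (17, 28, 46), (16, 27, 43)]
240 [(72, 132, 187), (71, 129, 184), (71, 129, 184), (42, 83, 131), (64, 95, 160), (115, 143, 165), (36, 70, 111), (47, 90, 132), (32, 56, 81), (31, 54, 79), (29, 51, 73), (29, 52, 75), (20, 34, 51)]
255 [(71, 130, 184), (63, 115, 165), (69, 125, 178), (54, 104, 155), (36, 71, 111), (56, 98, 131), (31, 54, 79), (29, 52, 75), (48, 88, 127), (67, 122, 174), (63, 116, 165), (65, 118, 170), (66, 120, 171)]
```

The chart fits a stand leaning at 21° with 24° yaw. The side edges measured at (327,262)–(360,211) and (327,217)–(351,175) match the predicted ones, the foot is at about (0.463,-0.048), and the lower edge runs (0.526,0.057)–(0.582,-0.071), all on the mat. A last check of the rolls before handing in.

Run:
```python
from h import *
for n in("top","side"):
    r=cam(n);H,S,V=cv2.split(cv2.cvtColor(r["color"],cv2.COLOR_BGR2HSV))
    m=(V>140)&(S<110)
    x0,x1,y0,y1=(385,505,225,290) if n=="top" else (365,425,135,210)
    k=np.zeros_like(m);k[y0:y1,x0:x1]=m[y0:y1,x0:x1]
    for c in blobs(k,60):
        e=cv2.fitEllipse(c);P=onz(r,e[0],.043);d=P[:2]-[.497,-.287];a=.1
        print(n,cv2.boundingRect(c),P.round(3),"tray x,y",(d@[np.cos(a),np.sin(a)]).round(3),(d@[-np.sin(a),np.cos(a)]).round(3))
# chart unchanged over time? mean foot pixel, bystanders compared with first picture
a=cv2.imread("pics/side0.png").astype(int);b=cam("side")["color"].astype(int);d=np.abs(a-b).max(2)
for nm,(x0,x1,y0,y1) in dict(b1=(165,205,290,350),b2=(208,245,235,290),b3=(283,310,120,175),b4=(422,455,180,230),garlic=(350,415,340,415),bowl=(312,352,120,152)).items(): print(nm,d[y0:y1,x0:x1].mean().round(1))
```

```text
top (411, 243, 28, 27) [ 0.495 -0.233  0.043] tray x,y 0.004 0.054
top (453, 237, 28, 27) [ 0.509 -0.334  0.043] tray x,y 0.007 -0.048
side (376, 143, 34, 51) [ 0.499 -0.266  0.043] tray x,y 0.004 0.021
b1 1.4
b2 1.4
b3 1.4
b4 1.7
garlic 1.6
bowl 1.5
```

Both rolls are flat and central in the tray, the bystanders are untouched, and the arm is clear.

```bash
python3 -c "from station import *;print(hand_in())"
```

```text
the job is handed in; nothing more can be done
None
```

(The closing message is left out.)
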